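Clamp the tube rack on the shaker platform with the fold-away crank

ROBOT

A 6-joint arm with a two-finger parallel gripper is mounted at the origin on a cart in front of the work surface, level with it; the furniture and walls round the work are solid. World frame = base frame: x ahead of the robot, y to its left, z up, the work surface at z = 0. Lengths are in m, angles in degrees, forces in N, time in s.
With the tool pointing down it reaches from about 0.3 to 0.75 m from the base axis. Payload 8.5 kg.
Tool frame: the origin (TCP) lies at the very end of the fingers, on their centre line; the grasp point (between the pads) lies 19 mm behind it; z points along the fingers, y is the direction in which the jaws open and shut (so a half turn about z gives the same grasp; the last joint's range is limited). The gripper opens to 85 mm and grips with 20 to 120 N. Pads are 22 mm wide; open, the fingers measure 114 mm over their backs; the gripper's body (76 mm by 85 mm) begins 54 mm behind the grasp point. The pads swing forward as they close: fully open they stand 13 mm farther back than shut.
Start: joints at [-83.612, 21.807, 74.336, -0, 83.858, -12.336], TCP at [0.177, -0.521, 0.231] pointing down, gripper open.
Joint ranges: [-178.18, 178.18], [-50.72, 133.34], [12.68, 142.11], [-81.47, 261.47], [9.98, 163.14], [-165.26, 165.26]. Speed limits (degrees/s): [136.94, 136.94, 180, 180, 180, 180].

INTERFACE

Orientations are given as a 3x3 rotation matrix whose columns are the frame's x, y, z axes.
In Python, from rig import env, vision, close_job, spotter gives the robot as it stands. The module is installed in compiled form; this text tells all that it offers.
- The arm moves only by the tool jog_arm, never from a script. Its argument "plan" is a list that holds one entry, the list of rows, each a list of 6 numbers: the shift along the tool's x, y, z in units of 40 mm (1.0 is 40 mm), then the turn, a rotation vector about the tool's x, y, z in units of 0.15 rad (1.0 is 0.15 rad). A call has 1 to 10 rows; each row shifts and turns the commanded pose from where the row before left it, along the tool's axes as they then stand; what a row does not reach is not made up. A row lasts 1/10 s, in which the tool goes at most 50 mm and 8.59 degrees, less where a joint would pass 70% of its speed; a pose out of reach is approached as far as the arm can. A call with a number of a shift or a turn outside -1 to 1 is refused whole. A call with a gripper value outside its range is refused whole. "grip" is the opening, from -1 (shut) to 1 (fully open), set as the call begins (left out, the last holds). The fingers move at their own pace and stop on an object; "squeeze" is the grip in N (left out, the last holds). Time passes only in rows, so rows that do not move let the fingers close. It gives the time, the measured TCP pose, the force and the opening at its end, in the units of the state.
- env.observe(): the state, without advancing time (a new reading comes with each control period).
- vision.get_image(name): name is "scene" or "top"; returns (picture, depth): 480x640x3 uint8, red, green, blue; 480x640 float32, m along the optical axis (not along the pixel's ray), 0 where there is no reading.
- vision.camera_info(name): a dict with "fx", "fy", "cx", "cy" (pixels), "k1" (the pictures are not rectified: a ray, as slopes to the right and down, at radius r is drawn at 1 + k1 r^2 times it, then the intrinsics apply), "rvec" (rotation vector, rad) and "tvec" (3), from world to camera coordinates, as OpenCV has them. Camera axes: x right, y down, z forward; pixel columns grow to the right and rows downward; lengths in m; the calibration is good to about 2 mm. A picture is of the moment at which its call begins. camera_info takes no time and is no camera call.
- close_job(): hands the job in, once; it reports no verdict.
Trained networks look in the newest picture that a camera, given by its name, has taken for a name from the list of things; names that differ only in an ending like _2 or _b are one class to them, and where a whole thing is asked for, a point or a joint stands for the part that bears it (a point fixed in the world has none). Each returns a list of dicts, best first, with "score" (0 to 1); they miss things now and then, are a little off and sometimes report something else, mostly with a low value. They report only what shows in the picture. A call takes as long as a camera call.
- spotter.trace(camera, query): "pixels" (480x640 bool, what is visible of it) and "rect" ([left, top, right, bottom] in pixels, round what is visible of it).
The state is a dict: "time_s": time; "q": joint angles; "qvel": joint speeds; "joint_efforts": joint torques, N m; "position": TCP position; "tool_rot": TCP orientation; "ft_force": force on the tool from outside, world axes, zero at the start; "wrist_torque": the same for the moment, N m; "grip_width": finger opening in m.
Only numpy, scipy, OpenCV 4.12 (cv2) and the standard library are available. Lean on these libraries where they do the work, as an engineer would, in place of code of your own. Each camera call takes 0.05 s, during which the arm holds its last target.

TASK

Secure the white tube rack on the shaker platform: swing the folded crank handle up, wind the crank clockwise until the blue clamp bar has pushed the rack squarely against the end stop and holds it firmly, without crushing it, then leave the crank there and fold its handle flat again. Work only by the crank: do not push the bar or the rack by hand, and leave the other things on the bench where they are.

Things in the scene. Friction and masses are not known exactly. Their poses are not given: they have to be found in the camera images.
- clamp_stage: Fixed light grey shaker platform with a white gearbox on its near end. Origin on the bench straight below the crank's vertical axis; x points along the bar's travel, from the crank to the end stop; z up. Gearbox 100 x 108 mm, top 70 mm above the bench, centred on the origin (shaft collar 30 mm wide to 85 mm). Platform top 22 mm above the bench, from x = 50 to 282 mm, 270 mm wide.
- crank_axis (a point): Point on the crank's vertical turning axis, 106.5 mm above the bench, level with the folding pin. The steel crank arm runs from here to the pin, 60 mm out; 12 mm wide (24 mm at the pin; 20 mm on its 30 mm tail), its top 11 mm, its underside 21 mm below this height. Clamping adds 0.16 N at the handle, over the free-running 5.8 N, for each newton of the bar on the rack.
- fold_pin (a point): Centre of the folding pin at the outer end of the crank arm, 60 mm from the crank axis, 106.5 mm above the bench. The pin is level and at right angles to the arm; the handle swings about it.
- handle_mid (a point): Point on the handle's centre line, 38 mm from the folding pin, a good place to hold. The handle has a black, freely revolving round sleeve 18 mm in diameter, from 12 to 64 mm from the pin. Folded, it lies level along the top of the arm, from the pin inward over the crank axis; swung out it stands upright over the pin.
- handle_end (a point): Free end of the handle, on its centre line, 66 mm from the folding pin.
- handle (a joint): Folding angle of the handle, rad: 0 = folded flat on the arm, 1.57 = upright, stop at 1.62. Stays where it is left; it takes 0.06 N m to swing.
- crank (a joint): Turn of the crank, rad, growing clockwise seen from above; at 0 the arm points to -x of clamp_stage; starts at 0 to 1.2. Each rad moves the clamp bar 9.55 mm towards the end stop. Steady friction of 0.35 N m (5.8 N at the handle) also holds it where it is left. The drive is slightly springy: with the rack tight, the bar force climbs about 2 N for each mm that the handle goes on.
- clamp_bar: Blue clamp bar, 220 mm wide, 36 mm high, 15 mm thick, across the platform, driven by the crank. Origin at the lower middle of its face to the rack, 22 mm above the bench; at crank angle 0 this face is at x = 85 mm of clamp_stage. Firmly held: it presses on the rack with over 10 N, best 20 to 35 N (crank friction holds up to 37 N). Over 80 N crushes the rack.
- tube_rack: White tube rack, 104 x 246 x 62 mm, 0.2 to 0.4 kg, loose on the platform between clamp bar and end stop; origin under its centre; x (104 mm) roughly along clamp_stage's x; starts 10 to 22 mm short of the stop, a little askew. The stop, blue, fixed, 34 mm high, 240 mm wide, is bolted in slots: its face is anywhere from x = 240 to 255 mm of clamp_stage, not measured for you.
- tip_refill: Green tip refill, 60 x 115 x 30 mm, bystander; origin under its centre.
- reagent_bottle: White reagent bottle, 47 mm diameter, 100 mm high, bystander; origin under its centre.
- marker_0: Blue and white marker pen, 131 mm long, lying, bystander; origin under its centre.
- plate_left_1: Closed petri dish, 93 mm diameter, 15 mm high, bystander; origin under its centre.
- bundle_a: Bundle of test tubes, 82 x 208 x 38 mm, bystander; origin under its centre.
- flask_clear: Conical flask with stopper, 80 mm diameter, 145 mm high, bystander; origin under its centre.
- wash_bottle: White wash bottle with bent spout, 85 x 58 x 151 mm, bystander; origin under its centre.

How it is judged:
By the outcome, as a careful person would: the job done as asked, in the order asked, and still so for the second after the job is handed in, with the robot touching nothing.
It also fails if it takes over 72 s, if anything falls off the work surface, if the arm or the gripper's body presses on something with over 40 N, if the wrist force passes 120 N, or if a joint passes its speed limit or range.

## Working session

There is one attempt and no reset: what is moved stays moved. The work goes in short steps, Python scripts to look and compute and a tool call to move; the robot and the scene stay as the last step left them, time stands still between calls to the robot, and variables do not carry over. Pictures are saved under pics/ and viewed, and the job is handed in when it is done.

Besides the shell and the picture viewer there is one more tool, called after "Emit:" as name(argument=value, ...), one argument or row to a line, values as JSON. jog_arm: Moves the arm, as the interface text tells. Its arguments: {"type":"object","properties":{"plan":{"type":"array"},"grip":{"type":"number"},"squeeze":{"type":"number"}},"required":["plan"]}

```bash
mkdir -p pics; cat > h.py <<'E'
import numpy as np, cv2
from rig import env, vision, close_job, spotter
def cam(n):
    c=vision.camera_info(n); R,_=cv2.Rodrigues(np.array(c['rvec'],float)); return c,R,np.array(c['tvec'],float).ravel()
def ray(n,u,v):
    c,R,t=cam(n); xd=(u-c['cx'])/c['fx']; yd=(v-c['cy'])/c['fy']
    x,y=xd,yd
    for _ in range(20):
        r2=x*x+y*y; x=xd/(1+c['k1']*r2); y=yd/(1+c['k1']*r2)
    return np.stack([x,y,np.ones_like(x)],-1)
def pts(n,u,v,d):
    c,R,t=cam(n); u=np.asarray(u,float);v=np.asarray(v,float)
    return (ray(n,u,v)*np.asarray(d)[...,None]-t)@R
def atz(n,u,v,z):
    c,R,t=cam(n); r=ray(n,np.asarray(u,float),np.asarray(v,float))@R; o=-t@R
    return o+r*((z-o[2])/r[...,2])[...,None]
def proj(n,P):
    c,R,t=cam(n); p=np.asarray(P)@R.T+t; x=p[...,0]/p[...,2]; y=p[...,1]/p[...,2]; s=1+c['k1']*(x*x+y*y)
    return np.stack([c['fx']*x*s+c['cx'],c['fy']*y*s+c['cy']],-1)
def save(n,name):
    im,d=vision.get_image(n); cv2.imwrite('pics/'+name,im[:,:,::-1]); np.save('pics/'+name[:-4]+'_d.npy',d); return im,d
E
python3 - <<'E'
from h import *
s=env.observe(); print({k:np.round(v,3) for k,v in s.items()})
for n in('scene','top'):
    save(n,n+'0.png'); c,R,t=cam(n); print(n,-t@R,R[2])
    for q in('crank','clamp_bar','tube_rack','clamp_stage','handle'):
        for r in spotter.trace(n,q)[:2]: print(n,q,round(r['score'],2),r['rect'])
E
```

```text
{'time_s': np.float64(0.0), 'q': array([-8.3611e+01,  2.1840e+01,  7.4385e+01, -1.0000e-03,  8.3858e+01,
       -1.2337e+01]), 'qvel': array([-0.181, -0.133,  0.044, -0.006, -0.   , -0.03 ]), 'joint_efforts': array([ 0.0000e+00, -4.4846e+01, -2.3128e+01, -0.0000e+00,  5.0000e-03,
        0.0000e+00]), 'position': array([ 0.177, -0.521,  0.231]), 'tool_rot': array([[ 0.947,  0.321, -0.   ],
       [ 0.321, -0.947,  0.001],
       [ 0.   , -0.001, -1.   ]]), 'ft_force': array([-0.501, -0.444,  0.199]), 'wrist_torque': array([-0.029, -0.01 ,  0.03 ]), 'grip_width': np.float64(0.086)}
scene [0.12324791 0.79152241 1.00371959] [ 0.36737525 -0.55327857 -0.74760836]
scene crank 0.91 [298.5, 312.1, 322.5, 345.6]
scene clamp_bar 0.93 [254.2, 282.8, 299.9, 355.1]
scene tube_rack 0.58 [205.3, 250.1, 293.0, 351.3]
scene clamp_stage 0.63 [186.7, 282.3, 343.6, 371.6]
scene clamp_stage 0.46 [336.3, 207.6, 368.4, 239.0]
scene handle 0.46 [303.4, 311.5, 318.1, 340.0]
top [0.28145746 0.11111952 1.43055318] [ 0.19978012 -0.00900028 -0.97979942]
top crank 0.55 [219.0, 269.8, 247.3, 296.5]
top clamp_bar 0.88 [202.1, 247.5, 272.7, 261.0]
top tube_rack 0.83 [196.0, 204.8, 275.0, 248.7]
top tube_rack 0.68 [455.6, 261.2, 487.6, 294.0]
top clamp_stage 0.96 [193.2, 192.5, 285.7, 306.4]
top handle 0.52 [226.8, 271.7, 238.6, 294.5]
```

```bash
python3 - <<'E'
import cv2
a=cv2.imread('pics/scene0.png');b=cv2.imread('pics/top0.png')
cv2.imwrite('pics/s0c.png',cv2.resize(a[220:400,150:390],None,fx=3.3,fy=3.3,interpolation=3))
cv2.imwrite('pics/t0c.png',cv2.resize(b[170:330,160:330],None,fx=3.7,fy=3.7,interpolation=3))
E
```

```text
(no output)
```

View pics/scene0.png

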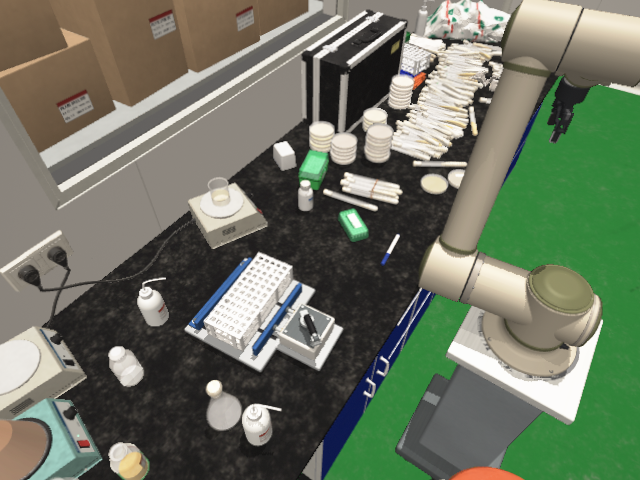

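View pics/top0.png

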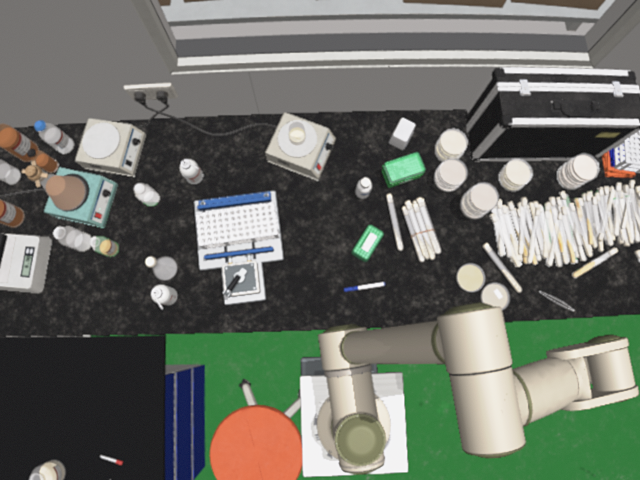

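```bash
sleep 1
```

```text
(no output)
```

View pics/s0c.png

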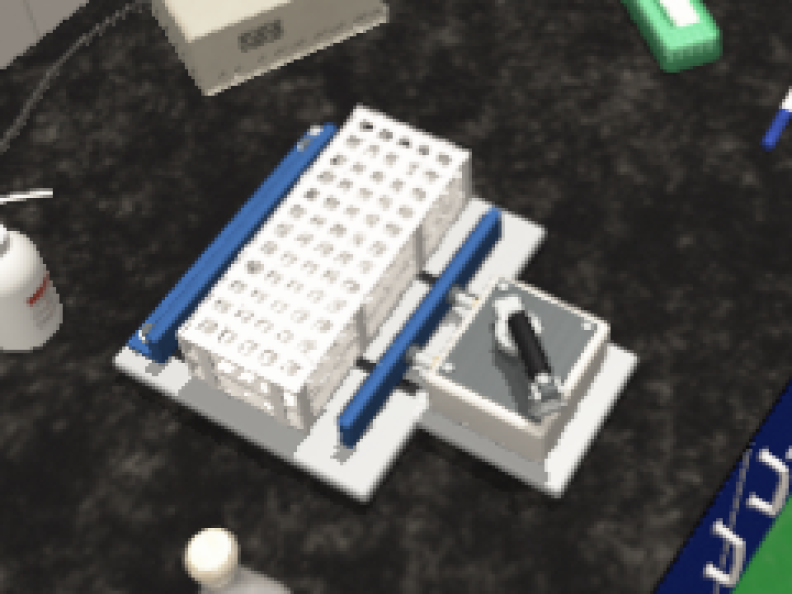

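View pics/t0c.png

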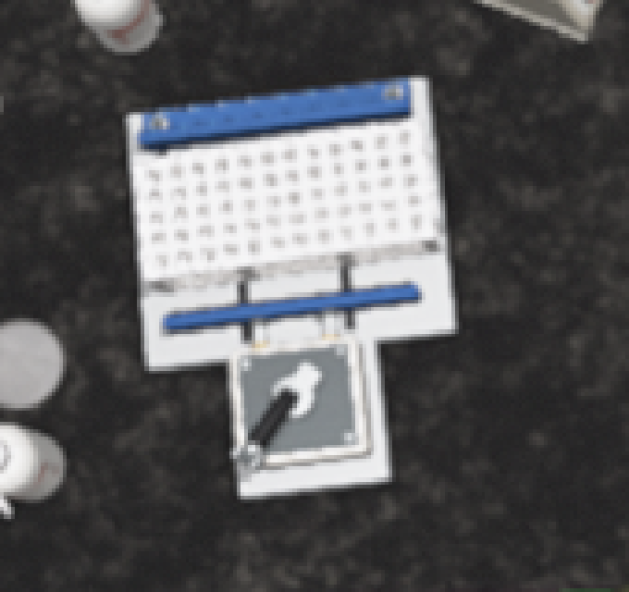

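```bash
python3 - <<'E'
from h import *
for n in('scene','top'):
    im=cv2.imread(f'pics/{n}0.png'); d=np.load(f'pics/{n}0_d.npy')
    v,u=np.mgrid[:480,:640]; P=pts(n,u,v,d); 
    ok=(d>0)&(P[...,0]>.15)&(P[...,0]<.85)&(P[...,1]>.1)&(P[...,1]<.6)
    z=P[...,2]
    hsv=cv2.cvtColor(im,cv2.COLOR_BGR2HSV)
    blue=ok&(hsv[...,0]>95)&(hsv[...,0]<125)&(hsv[...,1]>140)&(z>.01)&(z<.1)
    bench=ok&(abs(z)<.01); print(n,'bench z',np.median(z[bench]))
    k,l,st,ce=cv2.connectedComponentsWithStats(blue.astype(np.uint8))
    for i in range(1,k):
        if st[i,4]>60:
            p=P[l==i]; top=p[p[:,2]>np.percentile(p[:,2],95)-.006]; r=cv2.minAreaRect((top[:,:2]*1000).astype(np.float32)); print('blue',st[i],np.percentile(p[:,2],[5,95]).round(4),r)
    g=ok&(z>.063)&(z<.077)&(P[...,0]<.45)&~blue
    k,l,st,ce=cv2.connectedComponentsWithStats(g.astype(np.uint8))
    for i in range(1,k):
        if st[i,4]>100: p=P[l==i]; print('z70',st[i],np.median(p[:,2]),cv2.minAreaRect((p[:,:2]*1000).astype(np.float32)))
    g=ok&(z>.074)&(z<.09)&(P[...,0]>.4)
    k,l,st,ce=cv2.connectedComponentsWithStats(g.astype(np.uint8))
    for i in range(1,k):
        if st[i,4]>100: p=P[l==i]; print('z84',st[i],np.median(p[:,2]),cv2.minAreaRect((p[:,:2]*1000).astype(np.float32)))
    g=ok&(z>.018)&(z<.027)
    k,l,st,ce=cv2.connectedComponentsWithStats(g.astype(np.uint8))
    for i in range(1,k):
        if st[i,4]>100: p=P[l==i]; print('z22',st[i],np.median(p[:,2]),cv2.minAreaRect((p[:,:2]*1000).astype(np.float32)))
    for q in('crank','handle','handle_mid','fold_pin'):
        pass
    g=ok&(z>.09)&(P[...,0]<.45)
    k,l,st,ce=cv2.connectedComponentsWithStats(g.astype(np.uint8))
    for i in range(1,k):
        if st[i,4]>20: p=P[l==i]; print('z>90',st[i],np.percentile(p[:,2],[5,50,95]),cv2.minAreaRect((p[:,:2]*1000).astype(np.float32)))
E
```

```text
scene bench z 0.00038382138082970036
blue [189 258  63  72 650] [0.026  0.0583] ((699.021484375, 359.0893859863281), (14.94829273223877, 235.404541015625), 5.291116237640381)
blue [253 284  48  71 527] [0.0354 0.0601] ((534.9822387695312, 342.857666015625), (11.896726608276367, 216.5471649169922), 5.279486656188965)
z70 [313 312  21  30 333] 0.069673203098596 ((426.9940185546875, 315.4225158691406), (42.50932693481445, 70.94599151611328), 5.256059646606445)
z70 [295 329  24  24 232] 0.06976058810829515 ((425.09344482421875, 367.9573059082031), (43.79909896850586, 49.01542663574219), 88.09980773925781)
z84 [213 203  45  30 366] 0.08139181386514019 ((823.4992065429688, 170.33404541015625), (139.7058868408203, 51.9187126159668), 87.65242767333984)
z84 [ 203  252   89   89 2814] 0.08254538187813079 ((622.8795776367188, 344.18798828125), (107.1591796875, 248.0462188720703), 6.663670539855957)
z84 [137 290  26  22 153] 0.08370152849653625 ((804.8228149414062, 503.0382385253906), (57.69501495361328, 42.637611389160156), 82.67867279052734)
z22 [ 185  279  159   92 2339] 0.022247625433786604 
[... 1281 characters left out ...]
122070312), (134.1673583984375, 58.59477996826172), 89.42879486083984)
z84 [ 196  203   82   43 1939] 0.08341464025129025 ((620.91162109375, 342.98870849609375), (106.20272064208984, 245.96556091308594), 6.630686283111572)
z22 [ 197  238   86   66 1264] 0.023103996487555865 ((483.5425720214844, 342.8939208984375), (275.4405517578125, 205.0070343017578), 89.61280059814453)
z>90 [223 278  22  20 158] [0.09403348 0.11244498 0.11877884] ((428.2188720703125, 347.96270751953125), (23.832509994506836, 75.02484130859375), 50.009666442871094)
z>90 [151 285  18  24 221] [0.09160966 0.10388589 0.14886195] ((400.2660827636719, 573.5081787109375), (51.49662780761719, 71.8471908569336), 88.56390380859375)
```

```bash
python3 - <<'E'
from h import *
yaw=np.radians(5.35); c,s=np.cos(yaw),np.sin(yaw); R2=np.array([[c,-s],[s,c]])
for n in('scene','top'):
    im=cv2.imread(f'pics/{n}0.png'); d=np.load(f'pics/{n}0_d.npy')
    v,u=np.mgrid[:480,:640]; P=pts(n,u,v,d); z=P[...,2]
    ok=(d>0)&(P[...,0]>.15)&(P[...,0]<.85)&(P[...,1]>.1)&(P[...,1]<.6)
    L=(P[...,:2]@R2)*1000   # stage-aligned coords
    def ext(m,name):
        a=L[m]; print(n,name,m.sum(),'x',np.percentile(a[:,0],[0,1,99,100]).round(1),'y',np.percentile(a[:,1],[0,1,99,100]).round(1))
    hsv=cv2.cvtColor(im,cv2.COLOR_BGR2HSV)
    blue=(hsv[...,0]>95)&(hsv[...,0]<125)&(hsv[...,1]>140)
    near=ok&(P[...,0]<.5)&(abs(P[...,1]-.345)<.075)
    ext(near&(abs(z-.07)<.004),'box70')
    pl=ok&(abs(z-.022)<.006)&~blue&(P[...,0]<.78)&(abs(P[...,1]-.35)<.18)&(hsv[...,2]>110)
    ext(pl&(L[...,0]>485),'plat')
    for nm,lo,hi in(('bar',.48,.62),('stop',.65,.8)):
        m=ok&blue&(P[...,0]>lo)&(P[...,0]<hi)&(z>.052); ext(m,nm)
    m=ok&(P[...,0]>.5)&(abs(z-.084)<.006)&(abs(P[...,1]-.345)<.15)&(P[...,0]<.7); ext(m,'rack')
    m=ok&(P[...,0]<.5)&(z>.105)&(z<.125)&(abs(P[...,1]-.345)<.08)
    a=P[m]; print('handle',m.sum(),a.mean(0),cv2.minAreaRect((a[:,:2]*1000).astype(np.float32)))
    # colors of the crank: black
    blk=m&(hsv[...,2]<70); a=P[blk]; print('black',blk.sum(),a.mean(0),cv2.minAreaRect((a[:,:2]*1000).astype(np.float32)))
    print(R2@[0,0])
E
python3 - <<'E'
import cv2
a=cv2.imread('pics/scene0.png');b=cv2.imread('pics/top0.png')
cv2.imwrite('pics/s0d.png',cv2.resize(a[295:375,270:350],None,fx=7,fy=7,interpolation=0))
E
```

```text
scene box70 1016 x [433.5 435.7 528.8 531.1] y [238.8 240.8 343.4 346. ]
scene plat 2186 x [485.  494.5 757.  765. ] y [155.9 161.6 425.7 427. ]
scene bar 352 x [558.5 558.8 570.  570.6] y [183.2 188.6 399.2 401.8]
scene stop 350 x [722.  723.6 736.5 737. ] y [174.6 177.  407.6 410.1]
scene rack 2714 x [596.4 598.5 704.  707.8] y [161.  164.1 406.7 409.1]
handle 222 [0.42734936 0.3549041  0.11230799] ((430.5675048828125, 354.0804443359375), (23.503433227539062, 74.44024658203125), 58.948177337646484)
black 130 [0.43380104 0.35003187 0.11367993] ((435.9902038574219, 347.85662841796875), (16.57058334350586, 51.36064147949219), 54.443260192871094)
[0. 0.]
top box70 614 x [433.7 435.2 529.5 532.1] y [232.9 234.9 339.1 340.9]
top plat 1481 x [485.4 497.8 762.7 765. ] y [154.3 155.9 423.6 425.6]
top bar 176 x [560.1 560.7 569.4 570.3] y [181.6 184.6 391.7 393.5]
top stop 239 x [722.5 723.  736.2 736.5] y [173.5 175.1 399.3 400.7]
top rack 1857 x [596.8 598.7 702.7 705.2] y [159.7 162.7 404.1 406.6]
handle 148 [0.42965659 0.34797481 0.11385098] ((434.01025390625, 346.4693298339844), (20.19339942932129, 82.56444549560547), 55.76193618774414)
black 69 [0.4334627  0.34481871 0.1154163 ] ((434.4450378417969, 343.9347229003906), (14.756166458129883, 44.01094055175781), 52.291229248046875)
[0. 0.]
```

View pics/s0d.png

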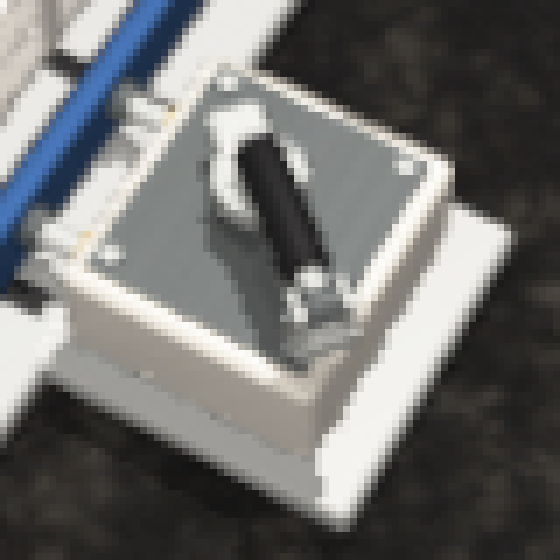

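```bash
python3 - <<'E'
from h import *
print('pin scene',atz('scene',270+318/7,295+302/7,.1065),'tail',atz('scene',270+228/7,295+108/7,.0955))
print('sleeve ends scene',atz('scene',270+255/7,295+150/7,.1155),atz('scene',270+312/7,295+270/7,.1155))
b=cv2.imread('pics/top0.png'); cv2.imwrite('pics/t0d.png',cv2.resize(b[255:315,205:275],None,fx=8,fy=8,interpolation=0))
o=np.array([.4535,.334]);yaw=np.radians(5.35)
for th in(.4,.55,.7):
    a=np.pi+yaw-th; e=np.array([np.cos(a),np.sin(a)])
    for n in('scene','top'):
        im=cv2.imread(f'pics/{n}0.png') if th==.4 else im
    print(th,o+.06*e,o+.022*e)
E
```

```text
pin scene [0.40443422 0.36839786 0.1065    ] tail [0.47585779 0.31888444 0.0955    ]
sleeve ends scene [0.45108157 0.33761564 0.1155    ] [0.40978102 0.36415069 0.1155    ]
0.4 [0.39629853 0.35211056] [0.43252613 0.34064054]
0.55 [0.39964725 0.36045528] [0.43375399 0.34370027]
0.7 [0.40420539 0.36820587] [0.43542531 0.34654215]
```

View pics/t0d.png

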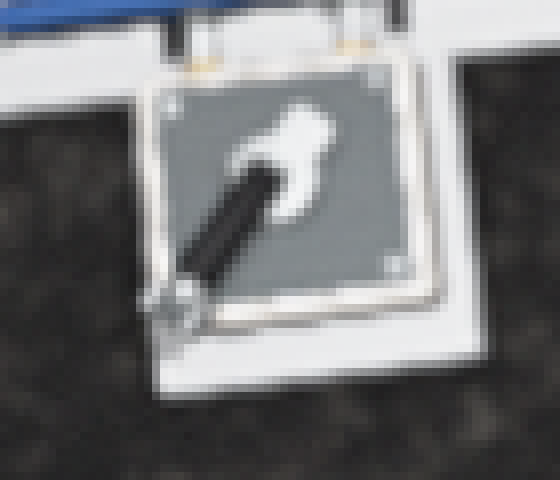

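```bash
cat >> h.py <<'E'
from scipy.spatial.transform import Rotation as Ro, Slerp
O=np.array([.4535,.334]); YAW=np.radians(5.35)
def pdir(th):
    a=np.pi+YAW-th; return np.array([np.cos(a),np.sin(a),0])
def toolR(th,tilt=0):
    x=pdir(th); z=np.array([0,0,-1.]); y=np.cross(z,x)
    return np.stack([x,y,z],1)@Ro.from_rotvec([0,-tilt,0]).as_matrix()
def rows(wps,p=None,R=None,dec=2):
    """wps list of (pos,R,n)"""
    s=env.observe(); p=np.array(s['position']) if p is None else p; R=np.array(s['tool_rot']) if R is None else R
    out=[]
    for tp,tR,n in wps:
        tp=np.array(tp,float); sl=Slerp([0,1],Ro.from_matrix([R,tR])); p0=p
        C=R; c=p0
        for k in range(1,n+1):
            N=sl(k/n).as_matrix(); q=p0+(tp-p0)*k/n
            out.append(np.r_[C.T@(q-c)/.04, Ro.from_matrix(C.T@N).as_rotvec()/.15].round(dec)+0.); C=N;c=q
        p,R=tp,tR
    o=np.array(out); print('max',abs(o).max(), 'maxshift mm',(np.linalg.norm(o[:,:3],axis=1)*40).max().round(1))
    for i in range(0,len(o),10): print(str(o[i:i+10].tolist()).replace(' ',''))
def st():
    s=env.observe(); print('t',s['time_s'],'p',np.round(s['position'],4),'F',np.round(s['ft_force'],2),'T',np.round(s['wrist_torque'],2),'w',round(float(s['grip_width']),4),'q',np.round(s['q'],1)); return s
E
python3 - <<'E'
from h import *
R0=np.array(env.observe()['tool_rot']); Rt=toolR(.7); print(Rt)
d=Ro.from_matrix(R0.T@Rt).as_rotvec(); print(d)
sl=Slerp([0,1],Ro.from_matrix([R0,Rt]))
rows([((.36,-.34,.27),sl(.27).as_matrix(),7),((.50,0.0,.28),sl(.7).as_matrix(),10),((.435,.3465,.25),Rt,10)])
E
```

```text
[[-0.82157684  0.5700978   0.        ]
 [ 0.5700978   0.82157684  0.        ]
 [ 0.          0.         -1.        ]]
[ 2.11702472e-05 -1.90658809e-05 -2.20814678e+00]
max 0.92 maxshift mm 37.3
[[0.83,-0.4,-0.14,0.0,0.0,-0.57],[0.86,-0.33,-0.14,0.0,0.0,-0.57],[0.88,-0.26,-0.14,0.0,0.0,-0.57],[0.9,-0.18,-0.14,0.0,0.0,-0.57],[0.91,-0.1,-0.14,0.0,0.0,-0.57],[0.92,-0.02,-0.14,0.0,0.0,-0.57],[0.92,0.05,-0.14,0.0,0.0,-0.57],[0.89,-0.23,-0.02,0.0,0.0,-0.63],[0.91,-0.15,-0.02,0.0,0.0,-0.63],[0.92,-0.06,-0.02,0.0,0.0,-0.63]]
[[0.92,0.03,-0.02,0.0,0.0,-0.63],[0.91,0.11,-0.02,0.0,0.0,-0.63],[0.9,0.2,-0.02,0.0,0.0,-0.63],[0.87,0.28,-0.02,0.0,0.0,-0.63],[0.84,0.36,-0.02,0.0,0.0,-0.63],[0.81,0.44,-0.02,0.0,0.0,-0.63],[0.76,0.52,-0.02,0.0,0.0,-0.63],[0.88,0.1,0.08,0.0,0.0,-0.44],[0.87,0.16,0.08,0.0,0.0,-0.44],[0.85,0.22,0.08,0.0,0.0,-0.44]]
[[0.84,0.27,0.08,0.0,0.0,-0.44],[0.82,0.33,0.08,0.0,0.0,-0.44],[0.79,0.38,0.08,0.0,0.0,-0.44],[0.77,0.43,0.08,0.0,0.0,-0.44],[0.74,0.48,0.08,0.0,0.0,-0.44],[0.7,0.53,0.08,0.0,0.0,-0.44],[0.67,0.58,0.08,0.0,0.0,-0.44]]
```

Emit:
jog_arm(
  plan=[
    [[0.83,-0.4,-0.14,0,0,-0.57],[0.86,-0.33,-0.14,0,0,-0.57],[0.88,-0.26,-0.14,0,0,-0.57],[0.9,-0.18,-0.14,0,0,-0.57],[0.91,-0.1,-0.14,0,0,-0.57],[0.92,-0.02,-0.14,0,0,-0.57],[0.92,0.05,-0.14,0,0,-0.57],[0.89,-0.23,-0.02,0,0,-0.63],[0.91,-0.15,-0.02,0,0,-0.63],[0.92,-0.06,-0.02,0,0,-0.63]],
  ],
  grip=0,
  squeeze=30,
)

```text
time_s: 1.6
position: [0.402, -0.2362, 0.273]
tool_rot: [[0.351, 0.937, 0.0], [0.937, -0.351, -0.0], [-0.0, 0.0, -1.0]]
ft_force: [1.0, -0.6, 0.5]
grip_width: 0.0424
```

Emit:
jog_arm(
  plan=[
    [[0.92,0.03,-0.02,0.0,0.0,-0.63],[0.91,0.11,-0.02,0.0,0.0,-0.63],[0.9,0.2,-0.02,0.0,0.0,-0.63],[0.87,0.28,-0.02,0.0,0.0,-0.63],[0.84,0.36,-0.02,0.0,0.0,-0.63],[0.81,0.44,-0.02,0.0,0.0,-0.63],[0.76,0.52,-0.02,0.0,0.0,-0.63],[0.88,0.1,0.08,0.0,0.0,-0.44],[0.87,0.16,0.08,0.0,0.0,-0.44],[0.85,0.22,0.08,0.0,0.0,-0.44]],
  ],
)

```text
time_s: 2.6
position: [0.4799, 0.1057, 0.2688]
tool_rot: [[-0.48, 0.877, 0.0], [0.877, 0.48, 0.0], [-0.0, 0.0, -1.0]]
ft_force: [1.6, -0.0, -0.1]
grip_width: 0.0426
```

Emit:
jog_arm(
  plan=[
    [[0.84,0.27,0.08,0.0,0.0,-0.44],[0.82,0.33,0.08,0.0,0.0,-0.44],[0.79,0.38,0.08,0.0,0.0,-0.44],[0.77,0.43,0.08,0.0,0.0,-0.44],[0.74,0.48,0.08,0.0,0.0,-0.44],[0.7,0.53,0.08,0.0,0.0,-0.44],[0.67,0.58,0.08,0.0,0.0,-0.44],[0,0,0,0,0,0]],
  ],
)

```text
time_s: 3.4
position: [0.4341, 0.3501, 0.2458]
tool_rot: [[-0.822, 0.569, -0.001], [0.569, 0.822, 0.0], [0.001, -0.0, -1.0]]
ft_force: [1.0, -1.9, -0.3]
grip_width: 0.0425
```

```bash
python3 - <<'E'
from h import *
st()
Rt=toolR(.7,-.7)
e=pdir(.7); hm=np.array([*O,.1065])+.022*e
z=Rt[:,2]; print(z)
tcp=hm+.019*z; print('tcp',tcp)
rows([(tcp-.08*z,Rt,7),(tcp-.0*z,Rt,6)])
E
```

```text
t 3.4 p [0.4341 0.3501 0.2458] F [ 1.01 -1.92 -0.28] T [0.   0.03 0.02] w 0.0425 q [ 26.7  22.   71.5   0.   86.5 -28.6]
[-0.52927433  0.36726708 -0.76484219]
tcp [0.4253691  0.35352023 0.091968  ]
max 0.67 maxshift mm 14.7
[[-0.15,-0.01,0.33,0.0,0.67,0.0],[-0.18,-0.01,0.31,0.0,0.67,0.0],[-0.21,-0.01,0.29,0.0,0.67,0.0],[-0.24,-0.01,0.27,0.0,0.67,0.0],[-0.27,-0.01,0.25,0.0,0.67,0.0],[-0.29,-0.01,0.22,0.0,0.67,0.0],[-0.31,-0.01,0.19,0.0,0.67,0.0],[0.0,0.0,0.33,0.0,0.0,0.0],[0.0,0.0,0.33,0.0,0.0,0.0],[0.0,0.0,0.33,0.0,0.0,0.0]]
[[0.0,0.0,0.33,0.0,0.0,0.0],[0.0,0.0,0.33,0.0,0.0,0.0],[0.0,0.0,0.33,0.0,0.0,0.0]]
```

Emit:
jog_arm(
  plan=[
    [[-0.15,-0.01,0.33,0.0,0.67,0.0],[-0.18,-0.01,0.31,0.0,0.67,0.0],[-0.21,-0.01,0.29,0.0,0.67,0.0],[-0.24,-0.01,0.27,0.0,0.67,0.0],[-0.27,-0.01,0.25,0.0,0.67,0.0],[-0.29,-0.01,0.22,0.0,0.67,0.0],[-0.31,-0.01,0.19,0.0,0.67,0.0],[0,0,0,0,0,0],[0,0,0,0,0,0]],
  ],
)

```text
time_s: 4.3
position: [0.4683, 0.3204, 0.154]
tool_rot: [[-0.625, 0.575, -0.529], [0.439, 0.818, 0.371], [0.646, -0.0, -0.764]]
ft_force: [-0.5, 0.6, 0.3]
grip_width: 0.0426
```

```bash
python3 - <<'E'
from h import *
s=st(); print(np.round(s['tool_rot'],3))
Rt=toolR(.7,-.7)
e=pdir(.7); hm=np.array([*O,.1065])+.022*e
z=Rt[:,2]; tcp=hm+.019*z
rows([(tcp,Rt,6)])
im,d=save('scene','s1.png'); a=im[220:400,200:440,::-1]; cv2.imwrite('pics/s1c.png',cv2.resize(a,None,fx=3.3,fy=3.3))
E
```

```text
t 4.3 p [0.4683 0.3204 0.154 ] F [-0.47  0.6   0.31] T [-0.15 -0.23  0.02] w 0.0426 q [  9.9  37.9  69.5  27.8 102.  -46.4]
[[-0.625  0.575 -0.529]
 [ 0.439  0.818  0.371]
 [ 0.646 -0.    -0.764]]
max 0.34 maxshift mm 13.6
[[0.01,0.01,0.34,0.0,0.0,-0.01],[0.01,0.01,0.34,0.0,0.0,-0.01],[0.01,0.01,0.34,0.0,0.0,-0.01],[0.01,0.01,0.34,0.0,0.0,-0.01],[0.01,0.01,0.34,0.0,0.0,-0.01],[0.01,0.01,0.34,0.0,0.0,-0.01]]
```

View pics/s1c.png

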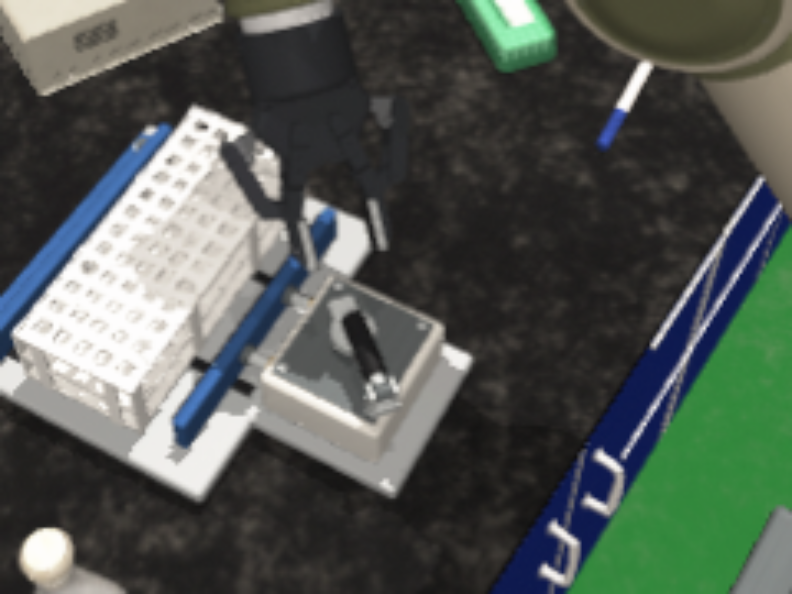

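Emit:
jog_arm(
  plan=[
    [[0.01,0.01,0.34,0,0,-0.01],[0.01,0.01,0.34,0,0,-0.01],[0.01,0.01,0.34,0,0,-0.01],[0.01,0.01,0.34,0,0,-0.01],[0.01,0.01,0.34,0,0,-0.01],[0.01,0.01,0.34,0,0,-0.01],[0,0,0,0,0,0]],
  ],
)

```text
time_s: 5.05
position: [0.4231, 0.3551, 0.094]
tool_rot: [[-0.631, 0.566, -0.53], [0.429, 0.824, 0.37], [0.646, 0.006, -0.763]]
ft_force: [0.0, 0.2, -0.2]
grip_width: 0.0429
```

```bash
python3 - <<'E'
from h import *
s=st()
im,d=save('scene','s2.png'); a=im[280:370,260:380,::-1]; cv2.imwrite('pics/s2c.png',cv2.resize(a,None,fx=6,fy=6))
im,d=save('top','t2.png'); a=im[240:320,190:290,::-1]; cv2.imwrite('pics/t2c.png',cv2.resize(a,None,fx=6,fy=6))
E
```

```text
t 5.05 p [0.4231 0.3551 0.094 ] F [ 0.04  0.21 -0.2 ] T [-0.2  -0.28 -0.04] w 0.0429 q [ 13.9  39.6  78.   29.1  91.4 -48.6]
```

View pics/s2c.png

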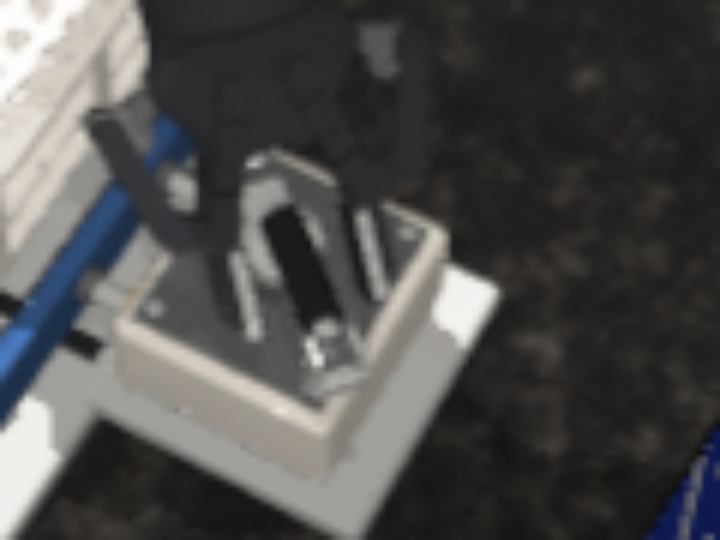

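View pics/t2c.png

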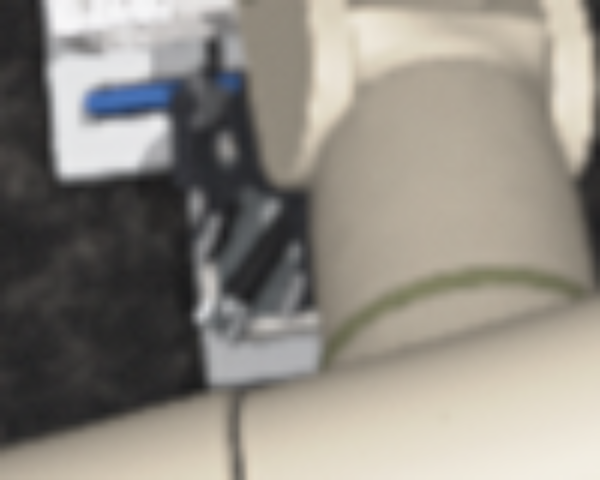

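Emit:
jog_arm(
  plan=[
    [[0,0,0,0,0,0],[0,0,0,0,0,0],[0,0,0,0,0,0],[0,0,0,0,0,0],[0,0,0,0,0,0]],
  ],
  grip=-1,
  squeeze=30,
)

```text
time_s: 5.65
position: [0.425, 0.3538, 0.094]
tool_rot: [[-0.63, 0.569, -0.529], [0.43, 0.823, 0.371], [0.647, 0.006, -0.763]]
ft_force: [0.6, -4.7, 6.1]
grip_width: 0.0176
```

```bash
python3 - <<'E'
from h import *
s=st(); p=np.array(s['position']); R=np.array(s['tool_rot'])
pin=np.array([*O,.1065])+.06*pdir(.7); print('grasp',p-.019*R[:,2],'pin',pin)
ax=np.cross(pdir(.7)*-1,[0,0,1]) # rotates inward->up
W=[]
for k in range(1,17):
    a=1.57*k/16; Q=Ro.from_rotvec(ax*a).as_matrix(); W.append((pin+Q@(p-pin),Q@R,1))
rows(W)
print(W[-1])
E
```

```text
t 5.65 p [0.425  0.3538 0.094 ] F [ 0.64 -4.74  6.15] T [-0.42  0.2   0.3 ] w 0.0176 q [ 13.7  39.7  77.8  29.1  91.5 -48.7]
grasp [0.43501459 0.34670617 0.10845563] pin [0.40420539 0.36820587 0.1065    ]
max 0.65 maxshift mm 2.9
[[0.02,0.0,-0.07,0.0,-0.65,0.0],[0.02,0.0,-0.07,0.0,-0.65,0.0],[0.02,0.0,-0.07,0.0,-0.65,0.0],[0.02,0.0,-0.07,0.0,-0.65,0.0],[0.02,0.0,-0.07,0.0,-0.65,0.0],[0.02,0.0,-0.07,0.0,-0.65,0.0],[0.02,0.0,-0.07,0.0,-0.65,0.0],[0.02,0.0,-0.07,0.0,-0.65,0.0],[0.02,0.0,-0.07,0.0,-0.65,0.0],[0.02,0.0,-0.07,0.0,-0.65,0.0]]
[[0.02,0.0,-0.07,0.0,-0.65,0.0],[0.02,0.0,-0.07,0.0,-0.65,0.0],[0.02,0.0,-0.07,0.0,-0.65,0.0],[0.02,0.0,-0.07,0.0,-0.65,0.0],[0.02,0.0,-0.07,0.0,-0.65,0.0],[0.02,0.0,-0.07,0.0,-0.65,0.0]]
(array([0.41450467, 0.36101861, 0.13177483]), array([[-0.53475305,  0.56502569,  0.6283193 ],
       [ 0.36447307,  0.82507117, -0.43176028],
       [-0.76236379, -0.00187966, -0.64714597]]), 1)
```

Emit:
jog_arm(
  plan=[
    [[0.02,0,-0.07,0,-0.65,0],[0.02,0,-0.07,0,-0.65,0],[0.02,0,-0.07,0,-0.65,0],[0.02,0,-0.07,0,-0.65,0],[0.02,0,-0.07,0,-0.65,0]],
  ],
)

```text
time_s: 6.15
position: [0.4276, 0.3517, 0.107]
tool_rot: [[-0.805, 0.569, -0.169], [0.555, 0.823, 0.124], [0.21, 0.006, -0.978]]
ft_force: [0.4, -2.2, -9.8]
grip_width: 0.0171
```

```bash
cat > swing.py <<'E'
from h import *
s=st(); p=np.array(s['position']); R=np.array(s['tool_rot'])
pin=np.array([*O,.1065])+.06*pdir(.7); g=p-.019*R[:,2]-pin
e=-pdir(.7); side=np.cross(e,[0,0,1]); tl=-np.arctan2((R[:,2]@e)*-1,-R[2,2])
print('grasp rel: in',g@e,'side',g@side,'up',g[2],'r',np.hypot(g@e,g[2]),'ang',np.arctan2(g[2],g@e),'tilt',tl)
E
python3 swing.py
```

```text
t 6.15 p [0.4276 0.3517 0.107 ] F [ 0.42 -2.23 -9.81] T [-0.66 -0.58 -0.05] w 0.0171 q [ 22.3  30.8  82.3  10.7  73.5 -36.8]
grasp rel: in 0.03261317010951964 side 0.0002795507058302969 up 0.01912715544122902 r 0.03780829194588672 ang 0.530423190269485 tilt -0.21120233048853998
```

Following the arc well (38 mm radius, 0.53 rad up). Continue.

Emit:
jog_arm(
  plan=[
    [[0.02,0,-0.07,0,-0.65,0],[0.02,0,-0.07,0,-0.65,0],[0.02,0,-0.07,0,-0.65,0],[0.02,0,-0.07,0,-0.65,0],[0.02,0,-0.07,0,-0.65,0]],
  ],
)

```text
time_s: 6.65
position: [0.4242, 0.3541, 0.1205]
tool_rot: [[-0.791, 0.568, 0.226], [0.548, 0.823, -0.15], [-0.271, 0.006, -0.962]]
ft_force: [1.8, -1.0, -11.2]
grip_width: 0.0167
```

```bash
python3 swing.py
```

```text
t 6.65 p [0.4242 0.3541 0.1205] F [  1.77  -1.03 -11.19] T [0.23 0.06 0.04] w 0.0167 q [ 34.4  27.4  87.  -16.8  60.6 -13.3]
grasp rel: in 0.0192959926676688 side 0.00026497230409105836 up 0.03227266643368794 r 0.03760133417540947 ang 1.03191859927181 tilt 0.2747625875985064
```

Emit:
jog_arm(
  plan=[
    [[0.02,0,-0.07,0,-0.65,0],[0.02,0,-0.07,0,-0.65,0],[0.02,0,-0.07,0,-0.65,0],[0.02,0,-0.07,0,-0.65,0],[0.02,0,-0.07,0,-0.65,0],[0,0,0,0,0,0]],
  ],
)

```text
time_s: 7.25
position: [0.4152, 0.3601, 0.1302]
tool_rot: [[-0.596, 0.566, 0.569], [0.411, 0.824, -0.389], [-0.69, 0.002, -0.724]]
ft_force: [5.8, -3.3, -8.6]
grip_width: 0.0172
```

```bash
python3 swing.py
```

```text
t 7.25 p [0.4152 0.3601 0.1302] F [ 5.82 -3.25 -8.64] T [0.34 0.23 0.13] w 0.0172 q [ 47.   31.1  91.  -50.7  61.8  18.3]
grasp rel: in 0.0005644762779202617 side 0.00045760351527585205 up 0.037426277375259207 r 0.03743053394807739 ang 1.5557151185772278 tilt 0.7613045762785976
```

Emit:
jog_arm(
  plan=[
    [[0,0,0,0,0,0],[0,0,0,0,0,0],[0,0,0,0,0,0],[0,0,-0.3,0,0,0],[0,0,-0.6,0,0,0],[0,0,-0.8,0,0,0],[0,0,-0.8,0,0,0],[0,0,0,0,0,0]],
  ],
  grip=0,
)

```text
time_s: 8.05
position: [0.3579, 0.4007, 0.2082]
tool_rot: [[-0.593, 0.566, 0.572], [0.418, 0.824, -0.382], [-0.688, 0.013, -0.726]]
ft_force: [0.0, -0.0, -0.0]
grip_width: 0.0425
```

```bash
python3 - <<'E'
from h import *
s=st(); p=np.array(s['position']); R=np.array(s['tool_rot'])
pin=np.array([*O,.1065])+.06*pdir(.7)
rows([(pin+[0,0,.105],toolR(.7),8),(pin+[0,0,.019],toolR(.7),5)])
im,d=save('scene','s3.png'); a=im[280:370,260:380,::-1]; cv2.imwrite('pics/s3c.png',cv2.resize(a,None,fx=6,fy=6))
for n in('scene',):
    v,u=np.mgrid[:480,:640]; P=pts(n,u,v,d); m=(d>0)&(np.hypot(P[...,0]-pin[0],P[...,1]-pin[1])<.03)&(P[...,2]>.125)&(P[...,2]<.18)&(im.max(2)<90)
    a=P[m]; print(m.sum(),a.mean(0),a[:,2].max()); 
    for lo in(.125,.14,.155): b=a[(a[:,2]>lo)&(a[:,2]<lo+.015)]; print(lo,len(b),b.mean(0) if len(b) else 0)
E
```

```text
t 8.05 p [0.3579 0.4007 0.2082] F [ 0.01 -0.02 -0.04] T [0.19 0.22 0.01] w 0.0425 q [ 54.6  26.   84.3 -45.6  74.3  14.1]
max 0.63 maxshift mm 17.2
[[-0.14,0.0,0.11,0.01,0.63,0.0],[-0.15,0.0,0.1,0.01,0.63,0.0],[-0.15,0.0,0.09,0.01,0.63,0.0],[-0.16,0.0,0.07,0.01,0.63,0.0],[-0.17,0.0,0.06,0.01,0.63,0.0],[-0.17,0.0,0.04,0.01,0.63,0.0],[-0.18,0.0,0.02,0.01,0.63,0.0],[-0.18,0.0,0.01,0.01,0.63,0.0],[0.0,0.0,0.43,0.0,0.0,0.0],[0.0,0.0,0.43,0.0,0.0,0.0]]
[[0.0,0.0,0.43,0.0,0.0,0.0],[0.0,0.0,0.43,0.0,0.0,0.0],[0.0,0.0,0.43,0.0,0.0,0.0]]
80 [0.40190833 0.37320351 0.15325754] 0.1722817148050298
0.125 17 [0.4000561  0.37337594 0.13373392]
0.14 21 [0.4013171  0.3736758  0.14650745]
0.155 33 [0.40241289 0.37317478 0.16273412]
```

View pics/s3c.png

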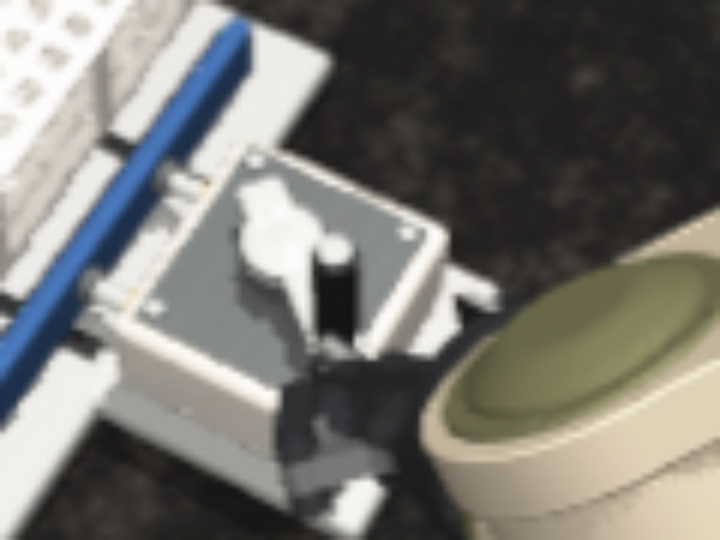

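Emit:
jog_arm(
  plan=[
    [[-0.14,0,0.11,0,0.63,0],[-0.15,0,0.1,0,0.63,0],[-0.15,0,0.09,0,0.63,0],[-0.16,0,0.07,0,0.63,0],[-0.17,0,0.06,0,0.63,0],[-0.17,0,0.04,0,0.63,0],[-0.18,0,0.02,0,0.63,0],[-0.18,0,0.01,0,0.63,0],[0,0,0,0,0,0]],
  ],
)

```text
time_s: 9.0
position: [0.4081, 0.3642, 0.2072]
tool_rot: [[-0.82, 0.572, 0.004], [0.572, 0.82, 0.003], [-0.002, 0.005, -1.0]]
ft_force: [-0.4, 0.1, 0.2]
grip_width: 0.0426
```

```bash
python3 - <<'E'
from h import *
s=st(); 
pin=np.array([*O,.1065])+.06*pdir(.7)
rows([(pin+[0,0,.019],toolR(.7),6)])
E
```

```text
t 9.0 p [0.4081 0.3642 0.2072] F [-0.35  0.11  0.23] T [ 0.   -0.01 -0.03] w 0.0426 q [ 29.3  22.4  77.5   0.   79.8 -25.8]
max 0.34 maxshift mm 13.6
[[0.02,0.0,0.34,0.01,0.0,0.0],[0.02,0.0,0.34,0.01,0.0,0.0],[0.02,0.0,0.34,0.01,0.0,0.0],[0.02,0.0,0.34,0.01,0.0,0.0],[0.02,0.0,0.34,0.01,0.0,0.0],[0.02,0.0,0.34,0.01,0.0,0.0]]
```

Emit:
jog_arm(
  plan=[
    [[0.02,0,0.34,0,0,0],[0.02,0,0.34,0,0,0],[0.02,0,0.34,0,0,0],[0.02,0,0.34,0,0,0],[0.02,0,0.34,0,0,0],[0.02,0,0.34,0,0,0],[0,0,0,0,0,0]],
  ],
)

```text
time_s: 9.7
position: [0.4011, 0.3687, 0.1244]
tool_rot: [[-0.823, 0.568, 0.003], [0.568, 0.823, -0.0], [-0.003, 0.002, -1.0]]
ft_force: [0.1, 0.2, 0.1]
grip_width: 0.0424
```

Emit:
jog_arm(
  plan=[
    [[0,0,0,0,0,0],[0,0,0,0,0,0],[0,0,0,0,0,0],[0,0,0,0,0,0],[0,0,0,0,0,0]],
  ],
  grip=-1,
  squeeze=50,
)

```text
time_s: 10.2
position: [0.4025, 0.3692, 0.1269]
tool_rot: [[-0.823, 0.568, 0.006], [0.568, 0.823, 0.003], [-0.003, 0.006, -1.0]]
ft_force: [-2.5, -1.6, 5.1]
grip_width: 0.0173
```

```bash
cat > crank.py <<'E'
from h import *
import sys
# usage: crank.py dtheta n : current state and rows for next dtheta in n rows
s=st(); p=np.array(s['position']); R=np.array(s['tool_rot'])
g=p-.019*R[:,2]; v=g[:2]-O
a=np.arctan2(v[1],v[0]); th=(np.pi+YAW-a)%(2*np.pi)
e=pdir(th); t=-np.array([-e[1],e[0],0]) # clockwise tangent
F=np.array(s['ft_force']); print('theta',round(th,4),'r',np.hypot(*v).round(4),'z',g[2].round(4),'Ftan(resist)',-(F@t).round(2),'Frad',(F@e).round(2),'tiltvec',np.round(R[:2,2],3))
if len(sys.argv)>1:
    d=float(sys.argv[1]);n=int(sys.argv[2]); c=.0605
    # commanded radius kept c; start from measured projected on the circle
    out=[];p0=O+c*e[:2] if len(sys.argv)<4 else g[:2]
    for k in range(1,n+1):
        q=O+.0605*pdir(th+d*k/n)[:2]; dq=np.r_[q-p0,0]; out.append(np.r_[R.T@dq/.04,0,0,0].round(2)+0.); p0=q
    print(str(np.array(out).tolist()).replace(' ','').replace('.0,','\x00').replace('\x00','.0,'))
E
python3 crank.py .9 9
```

```text
t 10.2 p [0.4025 0.3692 0.1269] F [-2.51 -1.63  5.14] T [-0.32  0.49  0.01] w 0.0173 q [ 30.1  26.9  84.6  -0.   68.  -25.2]
theta 0.695 r 0.062 z 0.1459 Ftan(resist) 2.76 Frad 1.14 tiltvec [0.006 0.003]
[[-0.01,0.15,0.0,0.0,0.0,0.0],[-0.02,0.15,0.0,0.0,0.0,0.0],[-0.04,0.15,0.0,0.0,0.0,0.0],[-0.05,0.14,0.0,0.0,0.0,0.0],[-0.07,0.14,0.0,0.0,0.0,0.0],[-0.08,0.13,0.0,0.0,0.0,0.0],[-0.09,0.12,0.0,0.0,0.0,0.0],[-0.1,0.11,0.0,0.0,0.0,0.0],[-0.11,0.1,0.0,0.0,0.0,0.0]]
```

Emit:
jog_arm(
  plan=[
    [[-0.01,0.15,0,0,0,0],[-0.02,0.15,0,0,0,0],[-0.04,0.15,0,0,0,0],[-0.05,0.14,0,0,0,0],[-0.07,0.14,0,0,0,0],[-0.08,0.13,0,0,0,0],[-0.09,0.12,0,0,0,0],[-0.1,0.11,0,0,0,0],[-0.11,0.1,0,0,0,0]],
  ],
)

```text
time_s: 11.1
position: [0.4479, 0.3949, 0.127]
tool_rot: [[-0.823, 0.568, 0.005], [0.568, 0.823, 0.002], [-0.003, 0.004, -1.0]]
ft_force: [-5.5, -5.2, 5.0]
grip_width: 0.0169
```

```bash
python3 crank.py .9 9 1
```

```text
t 11.1 p [0.4479 0.3949 0.127 ] F [-5.45 -5.22  4.97] T [-0.98  0.39 -0.07] w 0.0169 q [ 30.1  31.5  76.   -0.1  72.2 -25.3]
theta 1.5711 r 0.0611 z 0.146 Ftan(resist) 5.91 Frad -4.7 tiltvec [0.005 0.002]
[[-0.13,0.08,0.0,0.0,0.0,0.0],[-0.13,0.08,0.0,0.0,0.0,0.0],[-0.14,0.07,0.0,0.0,0.0,0.0],[-0.14,0.05,0.0,0.0,0.0,0.0],[-0.15,0.04,0.0,0.0,0.0,0.0],[-0.15,0.02,0.0,0.0,0.0,0.0],[-0.15,0.01,0.0,0.0,0.0,0.0],[-0.15,-0.01,0.0,0.0,0.0,0.0],[-0.15,-0.02,0.0,0.0,0.0,0.0]]
```

Emit:
jog_arm(
  plan=[
    [[-0.13,0.07,0,0,0,0],[-0.13,0.07,0,0,0,0],[-0.14,0.06,0,0,0,0],[-0.14,0.05,0,0,0,0],[-0.15,0.04,0,0,0,0],[-0.15,0.02,0,0,0,0],[-0.15,0.01,0,0,0,0],[-0.15,-0.01,0,0,0,0],[-0.15,-0.02,0,0,0,0]],
  ],
)

```text
time_s: 12.0
position: [0.496, 0.3753, 0.127]
tool_rot: [[-0.823, 0.568, 0.003], [0.568, 0.823, 0.002], [-0.001, 0.003, -1.0]]
ft_force: [-9.9, -0.5, 6.7]
grip_width: 0.0169
```

```bash
python3 crank.py .9 9 1
```

```text
t 12.0 p [0.496  0.3753 0.127 ] F [-9.87 -0.45  6.71] T [-0.91  1.28 -0.04] w 0.0169 q [ 26.2  33.8  71.5   0.   74.5 -29.2]
theta 2.4635 r 0.0592 z 0.146 Ftan(resist) 6.56 Frad -7.39 tiltvec [0.003 0.002]
[[-0.15,0.0,0.0,0.0,0.0,0.0],[-0.14,-0.05,0.0,0.0,0.0,0.0],[-0.14,-0.07,0.0,0.0,0.0,0.0],[-0.13,-0.08,0.0,0.0,0.0,0.0],[-0.12,-0.09,0.0,0.0,0.0,0.0],[-0.11,-0.1,0.0,0.0,0.0,0.0],[-0.1,-0.11,0.0,0.0,0.0,0.0],[-0.09,-0.12,0.0,0.0,0.0,0.0],[-0.08,-0.13,0.0,0.0,0.0,0.0]]
```

```bash
sed -i 's/O=np.array(\[.4535,.334\])/O=np.array([.4518,.3348])/' h.py; sed -i 's/.0605/.060/g' crank.py; python3 crank.py .9 9 1
```

```text
t 12.0 p [0.496  0.3753 0.127 ] F [-9.87 -0.45  6.71] T [-0.91  1.28 -0.04] w 0.0169 q [ 26.2  33.8  71.5   0.   74.5 -29.2]
theta 2.4929 r 0.0599 z 0.146 Ftan(resist) 6.34 Frad -7.58 tiltvec [0.003 0.002]
[[-0.14,-0.04,0.0,0.0,0.0,0.0],[-0.14,-0.05,0.0,0.0,0.0,0.0],[-0.13,-0.07,0.0,0.0,0.0,0.0],[-0.13,-0.08,0.0,0.0,0.0,0.0],[-0.12,-0.09,0.0,0.0,0.0,0.0],[-0.11,-0.1,0.0,0.0,0.0,0.0],[-0.1,-0.12,0.0,0.0,0.0,0.0],[-0.08,-0.12,0.0,0.0,0.0,0.0],[-0.07,-0.13,0.0,0.0,0.0,0.0]]
```

Emit:
jog_arm(
  plan=[
    [[-0.14,-0.06,0,0,0,0],[-0.14,-0.06,0,0,0,0],[-0.13,-0.07,0,0,0,0],[-0.13,-0.08,0,0,0,0],[-0.12,-0.09,0,0,0,0],[-0.11,-0.1,0,0,0,0],[-0.1,-0.12,0,0,0,0],[-0.08,-0.12,0,0,0,0],[-0.07,-0.13,0,0,0,0]],
  ],
)

```text
time_s: 12.9
position: [0.5112, 0.3261, 0.127]
tool_rot: [[-0.823, 0.568, 0.004], [0.568, 0.823, 0.005], [-0.001, 0.007, -1.0]]
ft_force: [-4.5, 6.9, 3.2]
grip_width: 0.0168
```

```bash
python3 crank.py .9 9 1
```

```text
t 12.9 p [0.5112 0.3261 0.127 ] F [-4.52  6.91  3.24] T [0.69 0.97 0.06] w 0.0168 q [ 21.3  32.3  74.5   0.2  72.9 -34.2]
theta 3.383 r 0.0599 z 0.146 Ftan(resist) 6.16 Frad -5.49 tiltvec [0.004 0.005]
[[-0.06,-0.14,0.0,0.0,0.0,0.0],[-0.05,-0.14,0.0,0.0,0.0,0.0],[-0.03,-0.15,0.0,0.0,0.0,0.0],[-0.02,-0.15,0.0,0.0,0.0,0.0],[0.0,-0.15,0.0,0.0,0.0,0.0],[0.01,-0.15,0.0,0.0,0.0,0.0],[0.03,-0.15,0.0,0.0,0.0,0.0],[0.04,-0.14,0.0,0.0,0.0,0.0],[0.06,-0.14,0.0,0.0,0.0,0.0]]
```

Emit:
jog_arm(
  plan=[
    [[-0.05,-0.14,0,0,0,0],[-0.04,-0.14,0,0,0,0],[-0.02,-0.15,0,0,0,0],[-0.02,-0.15,0,0,0,0],[0,-0.15,0,0,0,0],[0.01,-0.15,0,0,0,0],[0.03,-0.15,0,0,0,0],[0.04,-0.14,0,0,0,0],[0.06,-0.14,0,0,0,0]],
  ],
)

```text
time_s: 13.8
position: [0.4832, 0.2835, 0.1271]
tool_rot: [[-0.823, 0.568, 0.01], [0.568, 0.823, 0.007], [-0.004, 0.011, -1.0]]
ft_force: [2.8, 6.5, -0.8]
grip_width: 0.0167
```

```bash
python3 crank.py .6 6 1
python3 - <<'E'
from h import *
im,d=save('scene','s4.png'); a=im[220:400,150:390,::-1]; cv2.imwrite('pics/s4c.png',cv2.resize(a,None,fx=3.3,fy=3.3))
E
```

```text
t 13.8 p [0.4832 0.2835 0.1271] F [ 2.76  6.47 -0.8 ] T [ 1.36 -0.72  0.01] w 0.0167 q [ 18.2  28.   82.5   0.2  68.8 -37.2]
theta 4.2609 r 0.0602 z 0.1461 Ftan(resist) 5.71 Frad -4.1 tiltvec [0.01  0.007]
[[0.07,-0.13,0.0,0.0,0.0,0.0],[0.08,-0.13,0.0,0.0,0.0,0.0],[0.09,-0.12,0.0,0.0,0.0,0.0],[0.1,-0.11,0.0,0.0,0.0,0.0],[0.11,-0.1,0.0,0.0,0.0,0.0],[0.12,-0.08,0.0,0.0,0.0,0.0]]
```

View pics/s4c.png

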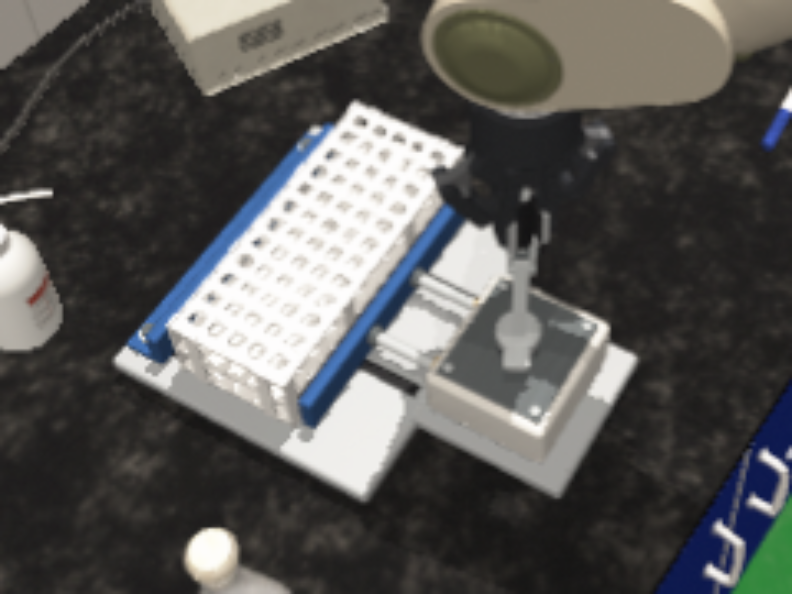

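Emit:
jog_arm(
  plan=[
    [[0.07,-0.12,0,0,0,0],[0.08,-0.12,0,0,0,0],[0.09,-0.12,0,0,0,0],[0.1,-0.11,0,0,0,0],[0.11,-0.1,0,0,0,0],[0.12,-0.08,0,0,0,0]],
  ],
)

```text
time_s: 14.45
position: [0.4507, 0.2745, 0.1271]
tool_rot: [[-0.823, 0.569, 0.013], [0.569, 0.823, 0.006], [-0.007, 0.012, -1.0]]
ft_force: [6.6, 2.8, -1.1]
grip_width: 0.0171
```

```bash
python3 crank.py .3 4 1
```

```text
t 14.45 p [0.4507 0.2745 0.1271] F [ 6.64  2.81 -1.13] T [ 0.58 -1.74 -0.07] w 0.0171 q [ 18.4  25.1  87.8   0.1  66.2 -36.9]
theta 4.8273 r 0.0604 z 0.1461 Ftan(resist) 6.58 Frad -2.95 tiltvec [0.013 0.006]
[[0.1,-0.05,0.0,0.0,0.0,0.0],[0.1,-0.05,0.0,0.0,0.0,0.0],[0.1,-0.04,0.0,0.0,0.0,0.0],[0.11,-0.04,0.0,0.0,0.0,0.0]]
```

Emit:
jog_arm(
  plan=[
    [[0.1,-0.04,0,0,0,0],[0.1,-0.04,0,0,0,0],[0.1,-0.04,0,0,0,0],[0.11,-0.03,0,0,0,0]],
  ],
)

```text
time_s: 14.85
position: [0.4335, 0.2776, 0.1269]
tool_rot: [[-0.823, 0.568, 0.011], [0.568, 0.823, 0.002], [-0.008, 0.008, -1.0]]
ft_force: [5.6, -5.6, 2.1]
grip_width: 0.0167
```

```bash
python3 crank.py .15 3 1
```

```text
t 14.85 p [0.4335 0.2776 0.1269] F [ 5.58 -5.62  2.07] T [-1.03 -1.1   0.03] w 0.0167 q [ 19.5  24.1  89.8  -0.1  65.5 -35.8]
theta 5.1185 r 0.0602 z 0.1459 Ftan(resist) 7.04 Frad 3.63 tiltvec [0.011 0.002]
[[0.07,-0.02,0.0,0.0,0.0,0.0],[0.07,-0.02,0.0,0.0,0.0,0.0],[0.07,-0.01,0.0,0.0,0.0,0.0]]
```

Emit:
jog_arm(
  plan=[
    [[0.07,-0.03,0,0,0,0],[0.07,-0.03,0,0,0,0],[0,0,0,0,0,0]],
  ],
)

```text
time_s: 15.15
position: [0.4274, 0.2795, 0.127]
tool_rot: [[-0.823, 0.568, 0.011], [0.568, 0.823, 0.004], [-0.007, 0.01, -1.0]]
ft_force: [4.6, -1.2, 1.0]
grip_width: 0.0171
```

```bash
python3 crank.py .1 2 1
```

```text
t 15.15 p [0.4274 0.2795 0.127 ] F [ 4.6  -1.16  1.03] T [-0.22 -1.   -0.01] w 0.0171 q [ 19.9  23.7  90.4  -0.   65.2 -35.5]
theta 5.2239 r 0.0606 z 0.146 Ftan(resist) 4.68 Frad -0.81 tiltvec [0.011 0.004]
[[0.08,0.0,0.0,0.0,0.0,0.0],[0.07,-0.01,0.0,0.0,0.0,0.0]]
```

Emit:
jog_arm(
  plan=[
    [[0.08,0,0,0,0,0],[0.07,0,0,0,0,0]],
  ],
)

```text
time_s: 15.35
position: [0.4223, 0.2821, 0.1269]
tool_rot: [[-0.823, 0.568, 0.01], [0.568, 0.823, 0.002], [-0.007, 0.007, -1.0]]
ft_force: [3.4, -5.9, 3.7]
grip_width: 0.0165
```

```bash
python3 crank.py .1 2 1
```

```text
t 15.35 p [0.4223 0.2821 0.1269] F [ 3.4  -5.93  3.74] T [-1.38 -0.95 -0.03] w 0.0165 q [ 20.4  23.5  90.8  -0.1  65.1 -34.9]
theta 5.3187 r 0.0605 z 0.1459 Ftan(resist) 5.87 Frad 3.5 tiltvec [0.01  0.002]
[[0.08,0.01,0.0,0.0,0.0,0.0],[0.07,0.0,0.0,0.0,0.0,0.0]]
```

Emit:
jog_arm(
  plan=[
    [[0.08,0.01,0,0,0,0],[0.08,0.01,0,0,0,0]],
  ],
)

```text
time_s: 15.55
position: [0.4168, 0.2857, 0.1269]
tool_rot: [[-0.823, 0.568, 0.008], [0.568, 0.823, -0.0], [-0.007, 0.005, -1.0]]
ft_force: [0.9, -10.7, 7.7]
grip_width: 0.0169
```

```bash
python3 crank.py .1 2 1
```

```text
t 15.55 p [0.4168 0.2857 0.1269] F [  0.89 -10.74   7.66] T [-2.17 -0.37 -0.09] w 0.0169 q [ 21.1  23.3  91.1  -0.2  65.1 -34.2]
theta 5.428 r 0.0604 z 0.1459 Ftan(resist) 6.98 Frad 8.21 tiltvec [ 0.008 -0.   ]
[[0.07,0.01,0.0,0.0,0.0,0.0],[0.07,0.01,0.0,0.0,0.0,0.0]]
```

Emit:
jog_arm(
  plan=[
    [[0.07,-0.02,0,0,0,0],[0.07,-0.02,0,0,0,0]],
  ],
)

```text
time_s: 15.75
position: [0.4122, 0.2887, 0.1269]
tool_rot: [[-0.823, 0.568, 0.011], [0.568, 0.823, 0.003], [-0.007, 0.009, -1.0]]
ft_force: [6.5, -0.8, -0.6]
grip_width: 0.0168
```

```bash
python3 crank.py .1 2 1; python3 - <<'E'
from h import *
im,d=save('scene','s5.png'); a=im[240:380,170:350,::-1]; cv2.imwrite('pics/s5c.png',cv2.resize(a,None,fx=4.2,fy=4.2,interpolation=2))
E
```

```text
t 15.75 p [0.4122 0.2887 0.1269] F [ 6.46 -0.8  -0.56] T [-0.33 -1.45  0.06] w 0.0168 q [ 21.5  23.1  91.6  -0.1  64.7 -33.8]
theta 5.5183 r 0.0609 z 0.1459 Ftan(resist) 5.41 Frad -3.62 tiltvec [0.011 0.003]
[[0.07,0.03,0.0,0.0,0.0,0.0],[0.07,0.01,0.0,0.0,0.0,0.0]]
```

View pics/s5c.png

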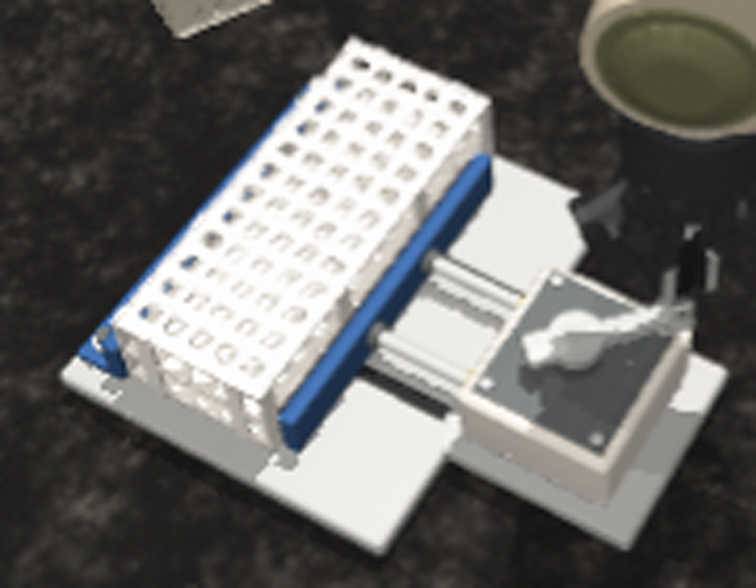

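```bash
cat > gap.py <<'E'
from h import *
import sys
f=sys.argv[1]; n=sys.argv[2]
yaw=YAW; c,s=np.cos(yaw),np.sin(yaw); R2=np.array([[c,-s],[s,c]])
im=cv2.imread(f'pics/{f}.png'); d=np.load(f'pics/{f}_d.npy')
v,u=np.mgrid[:480,:640]; P=pts(n,u,v,d); z=P[...,2]; L=(P[...,:2]@R2)*1000; ok=(d>0)
hsv=cv2.cvtColor(im,cv2.COLOR_BGR2HSV); blue=(hsv[...,0]>95)&(hsv[...,0]<125)&(hsv[...,1]>140)
o=O*1000@R2
def ext(m,name):
    a=L[m]-o
    for lo in(-100,-60,-20,20,60):
        b=a[(a[:,1]>lo)&(a[:,1]<lo+40)]
        if len(b)>5: print(name,lo,len(b),np.percentile(b[:,0],[2,98]).round(1))
ext(ok&blue&(z>.050)&(z<.064)&(L[...,0]-o[0]<190)&(L[...,0]-o[0]>60),'bar')
ext(ok&blue&(z>.050)&(z<.064)&(L[...,0]-o[0]>190)&(L[...,0]-o[0]<270),'stop')
ext(ok&~blue&(abs(z-.084)<.004)&(L[...,0]-o[0]>80)&(L[...,0]-o[0]<260),'rack')
m=ok&~blue&(abs(z-.084)<.004)&(L[...,0]-o[0]>80)&(L[...,0]-o[0]<260)&(abs(L[...,1]-o[1])<140)
print(cv2.minAreaRect((L[m]-o).astype(np.float32)))
E
python3 gap.py s5 scene; echo; python3 gap.py s4 scene; echo; python3 gap.py scene0 scene
```

```text
bar -100 59 [123.7 134.2]
bar -60 58 [124.  133.4]
bar -20 67 [123.8 133.8]
bar 20 67 [123.2 133.1]
bar 60 75 [122.5 133.5]
rack -100 346 [139.9 242.4]
rack -60 341 [139.7 241.7]
rack -20 355 [139.8 241.2]
rack 20 401 [139.2 241.5]
rack 60 437 [139.8 241.4]
((190.60777282714844, -7.486946105957031), (106.70813751220703, 247.3605499267578), 0.466989129781723)

bar -100 47 [111.6 122.8]
bar -60 58 [112.1 121.4]
bar -20 67 [111.6 120.7]
bar 20 67 [111.5 121.7]
bar 60 82 [111.1 121.1]
stop -100 14 [250.9 256.5]
stop -60 22 [249.6 257. ]
stop -20 26 [249.9 256.5]
stop 20 29 [248.6 255.7]
stop 60 34 [247.8 254.6]
rack -100 346 [128.8 230. ]
rack -60 347 [128.  230.2]
rack -20 371 [127.6 229.6]
rack 20 416 [127.8 229.8]
rack 60 444 [128. 229.]
((178.5948944091797, -6.807525634765625), (106.89263916015625, 247.0680389404297), 0.17294622957706451)

bar -100 58 [78.3 88. ]
bar -60 62 [77.8 88.6]
bar -20 67 [77.9 88.6]
bar 20 71 [78.  88.8]
bar 60 78 [77.8 88.3]
stop -100 46 [243.2 254.7]
stop -60 59 [243.3 255.3]
stop -20 67 [243.3 254.9]
stop 20 70 [242.4 256. ]
stop 60 80 [242.7 255.4]
rack -100 354 [121.7 223.5]
rack -60 348 [120.5 222.1]
rack -20 363 [119.9 221. ]
rack 20 416 [118.8 220. ]
rack 60 451 [117.4 219.2]
((171.20962524414062, -6.604278564453125), (107.15917205810547, 248.04623413085938), 1.3136684894561768)
```

Emit:
jog_arm(
  plan=[
    [[0.07,0.02,0,0,0,0],[0.07,0.01,0,0,0,0]],
  ],
)

```text
time_s: 16.0
position: [0.4079, 0.2927, 0.1268]
tool_rot: [[-0.823, 0.568, 0.01], [0.568, 0.823, 0.002], [-0.007, 0.008, -1.0]]
ft_force: [4.4, -4.5, 2.7]
grip_width: 0.0171
```

```bash
python3 crank.py .1 2 1
```

```text
t 16.0 p [0.4079 0.2927 0.1268] F [ 4.41 -4.46  2.74] T [-0.9  -0.93 -0.02] w 0.0171 q [ 22.2  23.   91.7  -0.1  64.7 -33.1]
theta 5.6127 r 0.061 z 0.1458 Ftan(resist) 6.27 Frad -0.1 tiltvec [0.01  0.002]
[[0.07,0.04,0.0,0.0,0.0,0.0],[0.07,0.02,0.0,0.0,0.0,0.0]]
```

Emit:
jog_arm(
  plan=[
    [[0.07,0.03,0,0,0,0],[0.07,0.02,0,0,0,0]],
  ],
)

```text
time_s: 16.2
position: [0.404, 0.2971, 0.1268]
tool_rot: [[-0.823, 0.568, 0.009], [0.568, 0.823, 0.001], [-0.007, 0.006, -1.0]]
ft_force: [2.8, -7.7, 6.2]
grip_width: 0.0167
```

```bash
python3 crank.py .1 2 1
```

```text
t 16.2 p [0.404  0.2971 0.1268] F [ 2.81 -7.65  6.22] T [-1.59 -0.65 -0.01] w 0.0167 q [ 22.8  23.   91.7  -0.2  64.8 -32.5]
theta 5.7092 r 0.061 z 0.1458 Ftan(resist) 7.75 Frad 2.53 tiltvec [0.009 0.001]
[[0.06,0.05,0.0,0.0,0.0,0.0],[0.07,0.03,0.0,0.0,0.0,0.0]]
```

Emit:
jog_arm(
  plan=[
    [[0.05,0.02,0,0,0,0],[0.05,0.02,0,0,0,0]],
  ],
)

```text
time_s: 16.4
position: [0.4016, 0.3003, 0.1267]
tool_rot: [[-0.823, 0.568, 0.008], [0.568, 0.823, 0.0], [-0.007, 0.005, -1.0]]
ft_force: [1.8, -11.3, 5.4]
grip_width: 0.0168
```

```bash
python3 crank.py .1 2 1
```

```text
t 16.4 p [0.4016 0.3003 0.1267] F [  1.81 -11.34   5.44] T [-1.92 -0.58 -0.08] w 0.0168 q [ 23.3  23.   91.7  -0.2  64.8 -32. ]
theta 5.7763 r 0.0611 z 0.1457 Ftan(resist) 10.38 Frad 4.91 tiltvec [0.008 0.   ]
[[0.06,0.05,0.0,0.0,0.0,0.0],[0.07,0.03,0.0,0.0,0.0,0.0]]
```

Emit:
jog_arm(
  plan=[
    [[0.04,0.01,0,0,0,0],[0.01,0,0,0,0,0]],
  ],
)

```text
time_s: 16.6
position: [0.4004, 0.3018, 0.1268]
tool_rot: [[-0.823, 0.568, 0.009], [0.568, 0.823, 0.001], [-0.007, 0.006, -1.0]]
ft_force: [3.9, -8.8, 4.4]
grip_width: 0.0167
```

```bash
python3 crank.py; python3 - <<'E'
from h import *
im,d=save('scene','s6.png'); a=im[240:380,170:350,::-1]; cv2.imwrite('pics/s6c.png',cv2.resize(a,None,fx=4.2,fy=4.2,interpolation=2))
E
python3 gap.py s6 scene; python3 crank.py
```

```text
t 16.6 p [0.4004 0.3018 0.1268] F [ 3.89 -8.81  4.35] T [-1.83 -0.83 -0.01] w 0.0167 q [ 23.6  23.   91.7  -0.2  64.8 -31.7]
theta 5.8076 r 0.0612 z 0.1458 Ftan(resist) 9.51 Frad 1.47 tiltvec [0.009 0.001]
bar -100 59 [125.2 135.4]
bar -60 55 [125.2 134.8]
bar -20 67 [124.6 134.9]
bar 20 70 [124.  134.5]
bar 60 77 [123.7 134.9]
rack -100 343 [141.3 243.3]
rack -60 349 [140.9 243. ]
rack -20 347 [140.6 243.3]
rack 20 417 [140.  242.8]
rack 60 437 [140.5 241.9]
((192.02713012695312, -7.576713562011719), (106.3983154296875, 247.1783447265625), 0.16910366714000702)
t 16.65 p [0.4004 0.3018 0.1268] F [ 4.61 -8.75  5.33] T [-1.74 -0.74 -0.04] w 0.0167 q [ 23.5  23.   91.7  -0.2  64.8 -31.7]
theta 5.8074 r 0.0612 z 0.1458 Ftan(resist) 9.86 Frad 0.83 tiltvec [0.009 0.001]
```

Emit:
jog_arm(
  plan=[
    [[0.02,0.01,0,0,0,0],[0.02,0.01,0,0,0,0]],
  ],
)

```text
time_s: 16.85
position: [0.3996, 0.3032, 0.1268]
tool_rot: [[-0.823, 0.568, 0.009], [0.568, 0.823, 0.0], [-0.007, 0.005, -1.0]]
ft_force: [3.5, -9.7, 6.1]
grip_width: 0.0167
```

```bash
python3 crank.py
```

```text
t 16.85 p [0.3996 0.3032 0.1268] F [ 3.53 -9.72  6.13] T [-2.01 -0.75 -0.06] w 0.0167 q [ 23.7  23.   91.7  -0.2  64.8 -31.5]
theta 5.8334 r 0.0612 z 0.1458 Ftan(resist) 10.15 Frad 2.0 tiltvec [0.009 0.   ]
```

View pics/s6c.png

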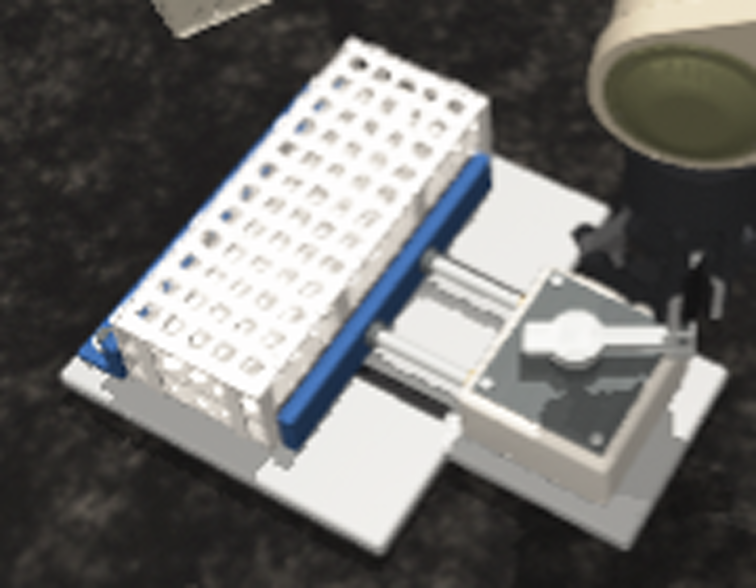

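Emit:
jog_arm(
  plan=[
    [[-0.02,-0.01,0,0,0,0],[-0.01,0,0,0,0,0],[0,0,0,0,0,0]],
  ],
)

```text
time_s: 17.15
position: [0.3996, 0.303, 0.1267]
tool_rot: [[-0.823, 0.568, 0.008], [0.568, 0.823, 0.002], [-0.005, 0.006, -1.0]]
ft_force: [0.7, -4.1, 5.7]
grip_width: 0.0168
```

```bash
python3 crank.py
```

```text
t 17.15 p [0.3996 0.303  0.1267] F [ 0.68 -4.13  5.65] T [-0.99 -0.16 -0.07] w 0.0168 q [ 23.7  23.   91.7  -0.1  64.8 -31.7]
theta 5.8301 r 0.0612 z 0.1457 Ftan(resist) 3.88 Frad 1.57 tiltvec [0.008 0.002]
```

Position held while the tangential force dropped to 3.9 N. Release and rise.

Emit:
jog_arm(
  plan=[
    [[0,0,0,0,0,0],[0,0,0,0,0,0],[0,0,0,0,0,0],[0,0,-0.5,0,0,0],[0,0,-0.8,0,0,0],[0,0,-0.9,0,0,0],[0,0,0,0,0,0]],
  ],
  grip=0,
)

```text
time_s: 17.85
position: [0.4, 0.3041, 0.2183]
tool_rot: [[-0.823, 0.568, 0.013], [0.568, 0.823, 0.007], [-0.007, 0.013, -1.0]]
ft_force: [-0.1, -1.2, -0.6]
grip_width: 0.0428
```

```bash
python3 - <<'E'
from h import *
s=st()
im,d=save('scene','s7.png'); a=im[240:380,170:350,::-1]; cv2.imwrite('pics/s7c.png',cv2.resize(a,None,fx=4.2,fy=4.2,interpolation=2))
v,u=np.mgrid[:480,:640]; P=pts('scene',u,v,d); m=(d>0)&(np.hypot(P[...,0]-.4,P[...,1]-.303)<.03)&(P[...,2]>.12)&(P[...,2]<.165)&(im.max(2)<90)
a=P[m]; print(m.sum(),a.mean(0),a[:,2].max())
E
python3 gap.py s7 scene | tail -1
```

```text
t 17.85 p [0.4    0.3041 0.2183] F [-0.12 -1.23 -0.65] T [0.03 0.02 0.02] w 0.0428 q [ 23.7  17.3  83.6   0.   78.3 -31.7]
79 [0.40033961 0.30779431 0.14376488] 0.16468638059301138
((192.13941955566406, -7.33526611328125), (106.61540222167969, 248.13429260253906), 0.27036023139953613)
```

View pics/s7c.png

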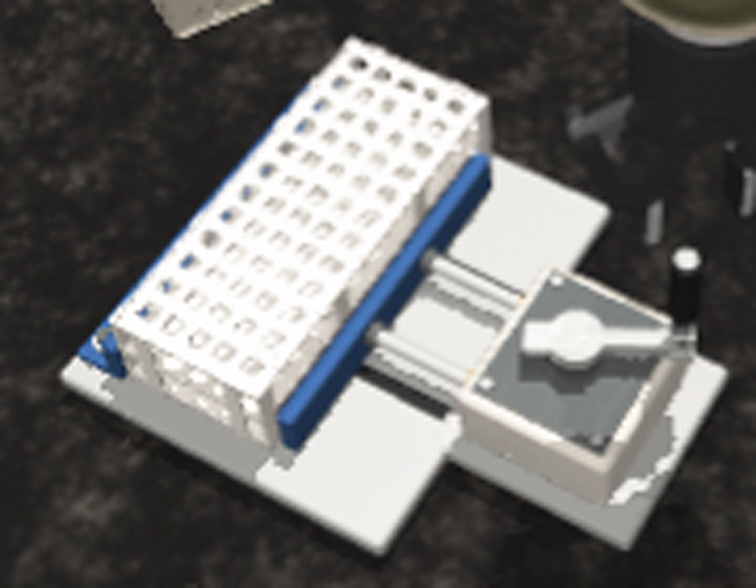

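```bash
cat > fold.py <<'E'
from h import *
PIN=np.array([.3995,.3030,.1065]); e=np.r_[PIN[:2]-O,0]; e/=np.linalg.norm(e); IN=-e
y=IN; z=np.array([0,0,-1.]); x=np.cross(y,z); RF=np.stack([x,y,z],1)
E
python3 - <<'E'
from fold import *
print(e); q=PIN-.045*IN
rows([(np.r_[q[:2],.218],RF,5),(np.r_[q[:2],.1545],RF,4)])
E
```

```text
[-0.85445084 -0.51953225  0.        ]
max 0.56 maxshift mm 16.0
[[0.09,-0.21,-0.01,0.01,0.0,0.56],[0.07,-0.21,-0.01,0.01,0.0,0.56],[0.05,-0.22,-0.01,0.01,0.0,0.56],[0.03,-0.22,-0.01,0.01,0.0,0.56],[0.01,-0.22,-0.01,0.01,0.0,0.56],[0.0,0.0,0.4,0.0,0.0,0.0],[0.0,0.0,0.4,0.0,0.0,0.0],[0.0,0.0,0.4,0.0,0.0,0.0],[0.0,0.0,0.4,0.0,0.0,0.0]]
```

Emit:
jog_arm(
  plan=[
    [[0.09,-0.21,0,0.01,0,0.56],[0.07,-0.21,0,0.01,0,0.56],[0.05,-0.22,0,0.01,0,0.56],[0.03,-0.22,0,0.01,0,0.56],[0.01,-0.22,0,0.01,0,0.56],[0,0,0.4,0,0,0],[0,0,0.4,0,0,0],[0,0,0.4,0,0,0],[0,0,0.4,0,0,0],[0,0,0,0,0,0]],
  ],
  grip=-1,
)

```text
time_s: 18.9
position: [0.3595, 0.2784, 0.1475]
tool_rot: [[-0.52, 0.854, -0.005], [0.854, 0.52, -0.004], [-0.001, -0.006, -1.0]]
ft_force: [0.2, -0.0, -0.3]
grip_width: -0.0001
```

```bash
python3 - <<'E'
from fold import *
s=st(); print(np.round(np.array(s['tool_rot']),3), RF.round(3)); p=np.array(s['position']); print('in',(p-PIN)@IN,'lat',(p-PIN)@RF[:,0])
im,d=save('scene','s8.png'); a=im[280:370,260:380,::-1]; cv2.imwrite('pics/s8c.png',cv2.resize(a,None,fx=6,fy=6))
E
```

```text
t 18.9 p [0.3595 0.2784 0.1475] F [ 0.24 -0.01 -0.27] T [-0.01  0.01  0.02] w -0.0001 q [22.8 17.6 96.4 -0.1 66.3 -8.4]
[[-0.52   0.854 -0.005]
 [ 0.854  0.52  -0.004]
 [-0.001 -0.006 -1.   ]] [[-0.52   0.854  0.   ]
 [ 0.854  0.52   0.   ]
 [ 0.    -0.    -1.   ]]
in -0.046979722713998834 lat -0.0002766274447261706
```

View pics/s8c.png

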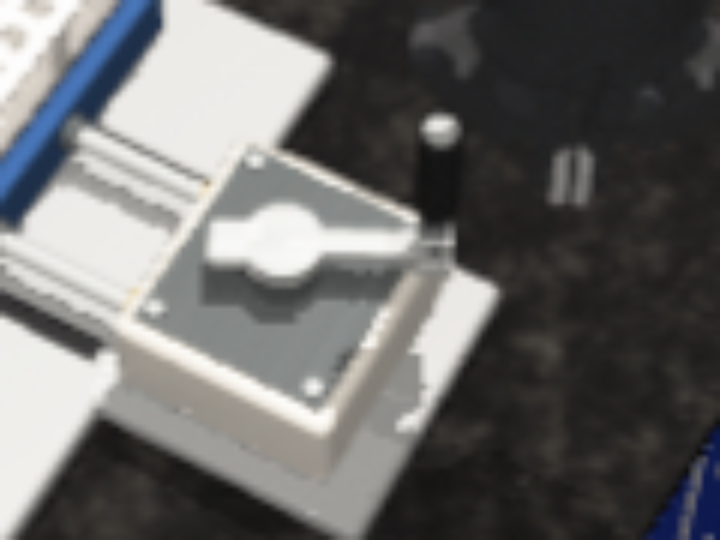

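```bash
cat >> fold.py <<'E'
def wp(al,s=.046,w=.008):
    c=s*np.cos(al)-.009*np.sin(al)-w; h=s*np.sin(al)+.009*np.cos(al)
    return PIN+c*IN+np.array([0,0,h])
E
python3 - <<'E'
from fold import *
A=np.radians(np.arange(85,4,-5.))
rows([(wp(np.pi/2),RF,4)]+[(wp(a),RF,1) for a in A])
E
```

```text
max 0.18 maxshift mm 7.2
[[0.0,0.18,-0.02,-0.01,0.0,0.0],[0.0,0.18,-0.02,-0.01,0.0,0.0],[0.0,0.18,-0.02,-0.01,0.0,0.0],[0.0,0.18,-0.02,-0.01,0.0,0.0],[0.0,0.1,-0.02,0.0,0.0,0.0],[0.0,0.1,-0.01,0.0,0.0,0.0],[0.0,0.1,0.0,0.0,0.0,0.0],[0.0,0.1,0.01,0.0,0.0,0.0],[0.0,0.1,0.02,0.0,0.0,0.0],[0.0,0.1,0.03,0.0,0.0,0.0]]
[[0.0,0.1,0.04,0.0,0.0,0.0],[0.0,0.09,0.05,0.0,0.0,0.0],[0.0,0.09,0.05,0.0,0.0,0.0],[0.0,0.08,0.06,0.0,0.0,0.0],[0.0,0.08,0.07,0.0,0.0,0.0],[0.0,0.07,0.07,0.0,0.0,0.0],[0.0,0.06,0.08,0.0,0.0,0.0],[0.0,0.06,0.09,0.0,0.0,0.0],[0.0,0.05,0.09,0.0,0.0,0.0],[0.0,0.04,0.09,0.0,0.0,0.0]]
[[0.0,0.03,0.1,0.0,0.0,0.0]]
```

Emit:
jog_arm(
  plan=[
    [[0,0.18,-0.02,0,0,0],[0,0.18,-0.02,0,0,0],[0,0.18,-0.02,0,0,0],[0,0.18,-0.02,0,0,0],[0,0.1,-0.02,0,0,0],[0,0.1,-0.01,0,0,0],[0,0.1,0,0,0,0],[0,0.1,0.01,0,0,0],[0,0.1,0.02,0,0,0],[0,0.1,0.03,0,0,0]],
  ],
)

```text
time_s: 19.95
position: [0.4063, 0.3066, 0.1519]
tool_rot: [[-0.52, 0.854, 0.0], [0.854, 0.52, -0.002], [-0.002, -0.001, -1.0]]
ft_force: [-1.0, -1.4, 0.4]
grip_width: 0.0003
```

```bash
python3 - <<'E'
from fold import *
s=st(); p=np.array(s['position']); print('in',(p-PIN)@IN,'lat',(p-PIN)@RF[:,0],'h',p[2]-.1065, wp(np.radians(60)))
im,d=save('scene','s9.png'); a=im[280:370,260:380,::-1]; cv2.imwrite('pics/s9c.png',cv2.resize(a,None,fx=6,fy=6))
E
```

```text
t 19.95 p [0.4063 0.3066 0.1519] F [-1.05 -1.41  0.39] T [-0.03  0.13 -0.05] w 0.0003 q [23.7 22.1 88.2 -0.1 69.7 -7.5]
in 0.0076654927282937615 lat -0.0004958157373699239 h 0.04537896916318722 [0.40565698 0.30674363 0.15083717]
```

View pics/s9c.png

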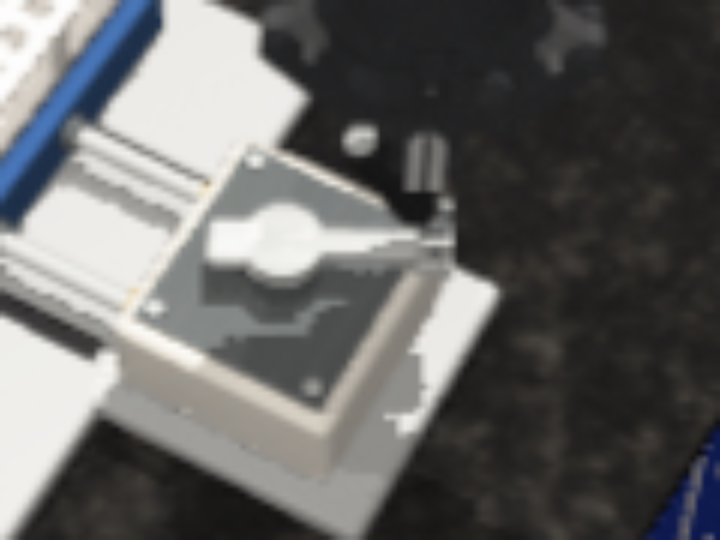

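Handle folding inward nicely. Continue.

Emit:
jog_arm(
  plan=[
    [[0,0.1,0.05,0,0,0],[0,0.09,0.06,0,0,0],[0,0.09,0.06,0,0,0],[0,0.08,0.06,0,0,0],[0,0.08,0.07,0,0,0],[0,0.07,0.07,0,0,0],[0,0.06,0.08,0,0,0],[0,0.06,0.09,0,0,0]],
  ],
)

```text
time_s: 20.8
position: [0.4278, 0.3196, 0.1301]
tool_rot: [[-0.52, 0.854, 0.001], [0.854, 0.52, -0.002], [-0.002, -0.0, -1.0]]
ft_force: [1.0, -0.1, 1.4]
grip_width: -0.0001
```

```bash
cat > fs.py <<'E'
from fold import *
s=st(); p=np.array(s['position']); print('in',(p-PIN)@IN,'lat',(p-PIN)@RF[:,0],'h',p[2]-.1065)
E
python3 fs.py
```

```text
t 20.8 p [0.4278 0.3196 0.1301] F [ 1.01 -0.11  1.4 ] T [ 0.08 -0.09  0.01] w -0.0001 q [24.1 25.8 86.  -0.1 68.2 -7.2]
in 0.032811876067519806 lat -0.0005550983554922957 h 0.023570452634329955
```

Emit:
jog_arm(
  plan=[
    [[0,0.05,0.09,0,0,0],[0,0.04,0.09,0,0,0],[0,0.02,0.09,0,0,0],[0,0,0,0,0,0]],
  ],
)

```text
time_s: 21.2
position: [0.4311, 0.3216, 0.1189]
tool_rot: [[-0.52, 0.854, -0.001], [0.854, 0.52, -0.003], [-0.002, -0.002, -1.0]]
ft_force: [-0.0, -0.2, 0.8]
grip_width: 0.0001
```

```bash
python3 fs.py
```

```text
t 21.2 p [0.4311 0.3216 0.1189] F [-0.03 -0.23  0.77] T [-0.    0.01  0.05] w 0.0001 q [24.2 26.9 86.2 -0.1 67.  -7.1]
in 0.03666903588769482 lat -0.000564280733517282 h 0.012364894651994779
```

Emit:
jog_arm(
  plan=[
    [[0,0,0.05,0,0,0],[0,0,0.03,0,0,0],[0,0,0,0,0,0]],
  ],
)

```text
time_s: 21.5
position: [0.4313, 0.3217, 0.1162]
tool_rot: [[-0.52, 0.854, 0.0], [0.854, 0.52, -0.002], [-0.002, -0.001, -1.0]]
ft_force: [0.2, -0.8, 0.3]
grip_width: 0.0003
```

```bash
python3 fs.py
```

```text
t 21.5 p [0.4313 0.3217 0.1162] F [ 0.23 -0.81  0.28] T [-0.01 -0.05 -0.02] w 0.0003 q [24.2 27.1 86.4 -0.1 66.5 -7.1]
in 0.03683623091466589 lat -0.0005620855432343225 h 0.00970614885269093
```

Emit:
jog_arm(
  plan=[
    [[0,0,0.02,0,0,0],[0,0,0.02,0,0,0]],
  ],
)

```text
time_s: 21.7
position: [0.4315, 0.3218, 0.115]
tool_rot: [[-0.52, 0.854, 0.001], [0.854, 0.52, -0.002], [-0.002, 0.0, -1.0]]
ft_force: [-0.3, 0.0, 7.8]
grip_width: 0.0003
```

```bash
python3 fs.py
```

```text
t 21.7 p [0.4315 0.3218 0.115 ] F [-0.31  0.    7.81] T [-0.03  0.18 -0.01] w 0.0003 q [24.2 27.2 86.5 -0.1 66.3 -7.1]
in 0.037095682883929754 lat -0.000603722225064763 h 0.008538479360070447
```

Firm stop at h = 8.5 mm (sleeve radius 9), 7.8 N: it is flat. Lift straight up and look.

Emit:
jog_arm(
  plan=[
    [[0,0,-0.1,0,0,0],[0,0,-0.5,0,0,0],[0,0,-1,0,0,0],[0,-0.3,-1,0,0,0],[0,-0.9,-0.5,0,0,0],[0,-1,0,0,0,0],[0,0,0,0,0,0]],
  ],
)

```text
time_s: 22.4
position: [0.3524, 0.2746, 0.2393]
tool_rot: [[-0.52, 0.854, -0.001], [0.854, 0.52, -0.003], [-0.002, -0.002, -1.0]]
ft_force: [-0.2, -0.4, 0.1]
grip_width: 0.0004
```

```bash
python3 - <<'E'
from fold import *
st()
im,d=save('scene','s10.png'); a=im[240:380,170:350,::-1]; cv2.imwrite('pics/s10c.png',cv2.resize(a,None,fx=4.2,fy=4.2,interpolation=2))
v,u=np.mgrid[:480,:640]; P=pts('scene',u,v,d); m=(d>0)&(np.hypot(P[...,0]-O[0],P[...,1]-O[1])<.075)&(P[...,2]>.098)&(P[...,2]<.165)&(im.max(2)<90)
a=P[m]; t=(a-PIN)@IN; print(m.sum(),np.polyfit(t,a[:,2],1)); 
for lo in(.01,.025,.04,.055): b=a[(t>lo)&(t<lo+.015)]; print(lo,len(b),b[:,2].mean() if len(b) else 0,b[:,2].max() if len(b) else 0)
L=(a[:,:2]-O); f=cv2.fitLine(a[:,:2].astype(np.float32),cv2.DIST_L2,0,.01,.01).ravel(); print('dir',f,'e',e)
E
python3 gap.py s10 scene
```

```text
t 22.4 p [0.3524 0.2746 0.2393] F [-0.22 -0.43  0.1 ] T [ 0.   -0.    0.02] w 0.0004 q [22.8 11.1 88.6 -0.1 80.5 -8.5]
148 [-0.0087606   0.11340755]
0.01 28 0.11338560146789668 0.11732375815989671
0.025 48 0.11321441634975986 0.11739280094845407
0.04 43 0.11310167301420665 0.11868632335647411
0.055 28 0.11264443043117815 0.11799656971772371
dir [0.8314811  0.555553   0.43236983 0.32494724] e [-0.85445084 -0.51953225  0.        ]
bar -100 57 [125.  134.3]
bar -60 55 [124.8 133.8]
bar -20 66 [125.2 134.3]
bar 20 68 [124.6 134.5]
bar 60 74 [124.2 134.6]
rack -100 348 [141.3 242.7]
rack -60 363 [140.4 242.7]
rack -20 375 [140.3 242.4]
rack 20 400 [140.6 242.3]
rack 60 454 [140.1 241.9]
((191.88328552246094, -7.327880859375), (107.13241577148438, 249.02505493164062), 0.6086989641189575)
```

View pics/s10c.png

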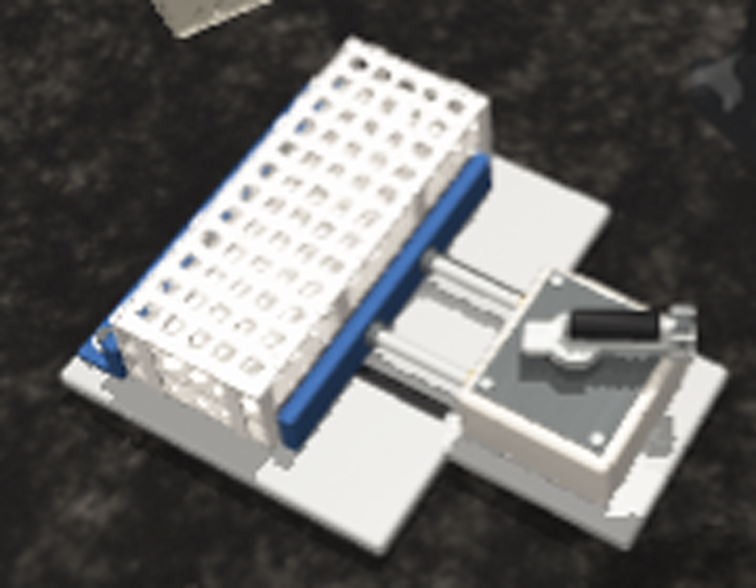

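View pics/s10.png

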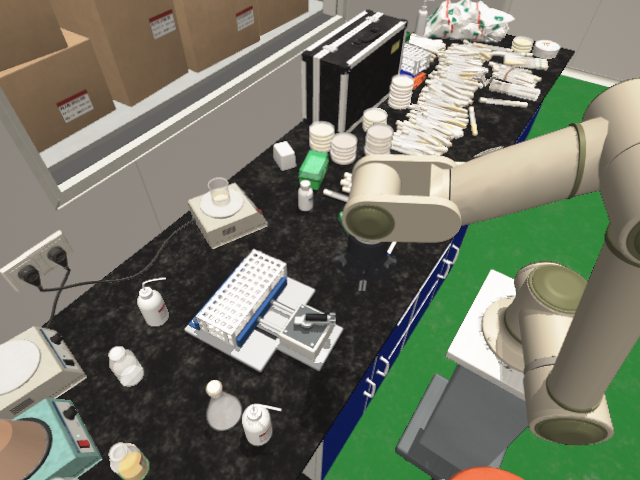

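```bash
python3 - <<'E'
import cv2,numpy as np
a=cv2.imread('pics/s7.png')[300:350,285:345];b=cv2.imread('pics/s10.png')[300:350,285:345]
cv2.imwrite('pics/cmp.png',cv2.resize(np.hstack([a,b]),None,fx=6.6,fy=6.6,interpolation=0))
E
```

```text
(no output)
```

View pics/cmp.png

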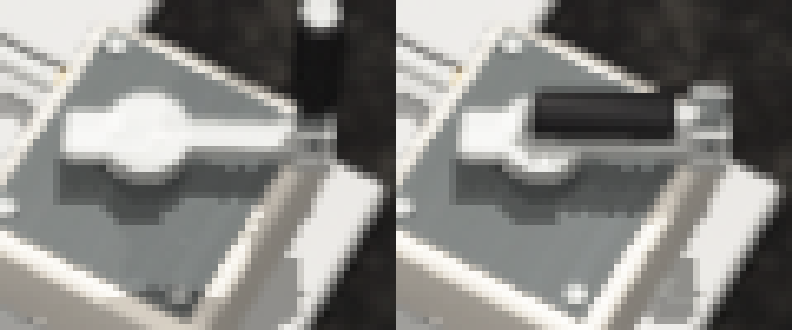

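```bash
python3 - <<'E'
from rig import close_job
print(close_job())
E
```

```text
the job is handed in; nothing more can be done
None
```

The rack is clamped against the end stop and the crank handle is folded flat again. I handed the job in at about 22.5 s with the gripper clear of everything.

I swung the handle up and wound the crank clockwise from about 0.7 to 5.83 rad. I then let go and folded the handle back down with closed fingers.

**What the last checks showed**
- **Clamping force:** the handle resisted with about 10.2 N while moving, against about 6 N running free, which puts the bar on the rack at about 27 N. A rougher estimate from the images, taken just before the last 1.6 mm of handle travel, gave about 19 N. Those readings scatter by a few newtons, so the low 20s is possible.
- **Rack position:** it lies against the stop with the bar parallel to it, within about 0.6° in a noisy depth fit.
- **Handle:** it came to a firm stop at 7.8 N. The depth picture shows it level, with a slope below 0.01.
- **Crank:** the pictures before and after folding show the arm's tail and pin at the same pixels. A line fitted to the folded handle was about 2.4° off the direction I expected. I took that as fit error and did not correct it.
- **Other things on the bench:** none was touched, and none looked moved in the last picture. I judged this by eye only, and the robot arm hid part of the bench in that picture.

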